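Stick the salvaged relays and pin the tube

ROBOT

A 6-joint arm with a two-finger parallel gripper is mounted at the origin on the work surface. World frame = base frame: x ahead of the robot, y to its left, z up, the work surface at z = 0. Lengths are in mm, angles in degrees, forces in N, time in s.
With the tool pointing down it reaches from about 250 to 775 mm from the base axis. Payload 8.9 kg.
Tool frame: the origin (TCP) lies between the finger pads; the fingertips stand ahead of it and the grasp point (between the pads) lies 5 mm behind it (manip.tip_extent is the z of the fingertips in the tool frame, in mm); z points along the fingers, y is the line along which they close (so a half turn about z gives the same grasp; the last joint's range is limited). The gripper opens to 85 mm and grips with 20 to 120 N. Pads are 22 mm wide; open, the fingers measure 114 mm over their backs; the gripper's body (76 mm by 85 mm) begins 54 mm behind the grasp point. The pads swing forward as they close: fully open they stand 13 mm farther back than shut.
Start: joints at [-76.564, 16.656, -8.789, 64.555, 0, 82.019], TCP at [191.708, -488.745, 245.305] pointing down, gripper open.
Joint ranges: [-144.48, 144.48], [-52.06, 99.96], [-74.48, 78.29], [-112.23, 115.85], [-86.99, 84.42], [-180, 180]. Speed limits (degrees/s): [127.2, 127.2, 159.86, 180, 180, 180].

INTERFACE

Orientations are given as a 3x3 rotation matrix whose columns are the frame's x, y, z axes.
In Python, from station import manip gives the robot as it stands.
- The arm moves only by the tool servo_tool, never from a script. Its argument "moves" is text: rows parted by semicolons, each of 6 numbers parted by spaces: the shift along the tool's x, y, z in units of 1000 mm (1.0 is 1000 mm), then the turn, a rotation vector about the tool's x, y, z in units of 180 degrees (1.0 is 180 degrees). A call has 1 to 5 rows; each row is the pose to reach, as a shift and turn from the pose commanded when the call began, along the tool's axes at that moment, turning the shorter way round; what a row does not reach only later rows make up. A row lasts 1/10 s, in which the tool goes at most 50 mm and 8.59 degrees, less where a joint would pass 70% of its speed; a pose out of reach is approached as far as the arm can. A call with a number of a shift or a turn outside -1 to 1 is refused whole. A call with a gripper value outside its range is refused whole. "jaw" is the closure, from 0 (fully open) to 1 (shut), set as the call begins (left out, the last holds). The fingers move at their own pace and stop on an object; "grip_force" is the grip in N (left out, the last holds). Time passes only in rows, so rows that repeat a pose let the fingers close. It gives the time, the measured TCP pose, the force, the opening and the grip force at its end, in the units of the state.
- manip.sense(): the state, without advancing time (a new reading comes with each control period).
- manip.camera(name): name is "side" or "top" or "wrist"; returns a dict with "pixels" (400x640x3 uint8, red, green, blue), "range_z" (400x640 float32, mm along the optical axis (not along the pixel's ray), 0 where there is no reading), "fx", "fy", "cx", "cy" (pixels), "R" (3x3) and "t" (3): a world point X has camera coordinates R X + t; the wrist camera has in their place "hand_eye" (4x4, takes a point from camera to tool coordinates, whose origin is the TCP and whose axes are the flange's). Camera axes: x right, y down, z forward; pixel columns grow to the right and rows downward; lengths in mm; the calibration is good to about 2 mm. A picture is of the moment at which its call begins: read the wrist's pose just before it.
- manip.sign_off(): hands the job in; it is judged then, once.
The state is a dict: "time_s": time; "q": joint angles; "joint_vel": joint speeds; "joint_torque": joint torques, N m; "eef_pos": TCP position; "orientation": TCP orientation; "force": force on the tool from outside, world axes, zero at the start; "ft_torque": the same for the moment, N m; "grip_width": opening from 0.0 (shut) to 1.0 (fully open); "grip_force": force on a finger pad.
Only numpy, scipy, OpenCV 4.12 (cv2) and the standard library are available. Lean on these libraries where they do the work, as an engineer would, in place of code of your own. Each camera call takes 0.05 s, during which the arm holds its last target. There are 200 camera calls.

TASK

Load every salvaged relay lying on the bench into the tilted rail tube, each with its brass blades leading downhill, so that they slide down clear of the pin hole. Then take the hitch pin from its wooden block, push it fully home through the cross hole at the tube's mouth with its yellow loop standing out beyond the mouth, and swing the loop over the tube's end until it snaps shut around the tube. Leave the other things on the bench where they lie.

Things in the scene. Friction and masses are not known exactly. Their poses are not given: they have to be found in the camera images.
- tube: The rail tube: straight aluminium tube on a grey stand, tilted 25 degrees, open at its upper end (mouth), closed by a red stop at the lower. Inside 24 wide, 20 high, 280 mm from mouth to stop; outside 30 wide, 25 high. Frame: origin at the mouth's centre on the inner floor; +x downhill along the tube, +y across, +z square out of its floor. A 12 mm sight slot in the roof shows what is inside.
- tongue_tip (a point): Tip of the tube's tongue, on its top: the inner floor (2.5 mm thick) runs on uphill out of the mouth, 20 mm wide, to x = -20 mm in the tube's frame. The mouth's sides and roof flare out over its last 7 mm, to 33 mm overall width. The first support under the tube is 75 mm downhill. Friction about 0.3: a relay let go on the tongue with its front in the mouth slides down by itself.
- pin_hole (a point): Centre of the 12 mm square pin hole, on the outer face of the tube's roof: in the tube's frame at x = 14, y = 0, z = 22.5 mm; it goes through roof and floor (each 2.5 mm). Its axes are those of the tube. Relays must lie wholly below it.
- pin_seat (a point): The hitch pin, at the centre of the underside of its head; +z up the pin to its grip, -x the side where the loop stands open. Below: 8 mm square shank, 44 mm long, then a 10 mm long taper to 4 mm. Above: steel head 18 x 18 x 16 mm high, then the grip. Home: seat on the roof at the hole, pin's x and z along the tube's x and z. At the start it stands upright in the wooden block, seat on its top.
- pin_grip (a point): Centre of the pin's red plastic grip, 29 mm above the seat: 20 mm along the pin's x, 14 mm along its y, 26 mm high (16 to 42 mm above the seat). Beside the head the loop's wires reach up to 11 mm above the seat. The pin weighs about 110 g.
- ring (a joint): Angle of the pin's yellow sprung wire loop: 0 rad is open (stands out to the pin's -x side, 0.13 rad above square to the shank), 1.7 rad is shut (parallel to the shank, bar towards the tip). An over-centre spring (0.085 N m at either end, nothing at 0.85 rad) holds it open or shut: pushed past half way it snaps shut by itself.
- ring_bar (a point): Middle of the loop's outer cross bar. The loop is a rectangle of 4 mm wire, 42 mm wide (pin's y), 50 mm from its hinge to this bar. The hinge runs along the pin's y, 8 mm above the seat and 6 mm to its -x side. Open, the bar is 49.6 mm out from the hinge, 6.4 mm above it; shut, it lies under the tube against the shank, the loop round the tube. Swinging, it clears the tongue by 4 mm.
- relay1_c (a point): A plug-in relay (4 to 6 lie on the bench), at the centre of its case, 8 mm above its underside. Case 34 mm long (x), 20 mm wide (y), 16 mm high (z), pale grey, blue at the front end, an orange tab on top towards the rear; +x points out of the front, where three brass blades stand out 6 mm further (12 mm wide, 8 mm high together). About 24 g.
- relay2_c (a point): A plug-in relay (4 to 6 lie on the bench), at the centre of its case, 8 mm above its underside. Case 34 mm long (x), 20 mm wide (y), 16 mm high (z), pale grey, blue at the front end, an orange tab on top towards the rear; +x points out of the front, where three brass blades stand out 6 mm further (12 mm wide, 8 mm high together). About 24 g.
- relay3_c (a point): A plug-in relay (4 to 6 lie on the bench), at the centre of its case, 8 mm above its underside. Case 34 mm long (x), 20 mm wide (y), 16 mm high (z), pale grey, blue at the front end, an orange tab on top towards the rear; +x points out of the front, where three brass blades stand out 6 mm further (12 mm wide, 8 mm high together). About 24 g.
- relay4_c (a point): A plug-in relay (4 to 6 lie on the bench), at the centre of its case, 8 mm above its underside. Case 34 mm long (x), 20 mm wide (y), 16 mm high (z), pale grey, blue at the front end, an orange tab on top towards the rear; +x points out of the front, where three brass blades stand out 6 mm further (12 mm wide, 8 mm high together). About 24 g.
- relay5_c (a point): A plug-in relay (4 to 6 lie on the bench), at the centre of its case, 8 mm above its underside. Case 34 mm long (x), 20 mm wide (y), 16 mm high (z), pale grey, blue at the front end, an orange tab on top towards the rear; +x points out of the front, where three brass blades stand out 6 mm further (12 mm wide, 8 mm high together). About 24 g.
- relay6_c (a point): A plug-in relay (4 to 6 lie on the bench), at the centre of its case, 8 mm above its underside. Case 34 mm long (x), 20 mm wide (y), 16 mm high (z), pale grey, blue at the front end, an orange tab on top towards the rear; +x points out of the front, where three brass blades stand out 6 mm further (12 mm wide, 8 mm high together). About 24 g.
- jar: A white plastic jar, 54 mm wide, 60 mm high, standing; origin under its centre. Not part of the job.
- driver: A screwdriver with a green handle, 170 mm long, lying along its x, handle to -x. Not part of the job.
- screwcap: A white screw cap, 58 mm wide, 16 mm high, holding a few screws, lying among the relays; origin under its centre. Not part of the job.
- alublock: A small aluminium block, 34 x 28 x 18 mm, with a hole, lying among the relays; origin under its centre. Not part of the job.
- pinblock: The wooden block with the square hole in which the hitch pin stands at the start (56 x 56 x 58 mm, fixed); origin under its centre.
Mind the look-alikes: they are no part of the job. What is shaped like the part that bears relay1_c but green is not meant.

How it is judged:
By the outcome, as a careful person would: the job done as asked, in the order asked, and still so for the second after the job is handed in, with the robot touching nothing.
Of relay1, relay2, relay3, relay4, relay5, relay6 only 4 to 6 are there at a start; the rules pass over those that are not, and their reading is None.
At some moment in a run one of relay1, relay2, relay3, relay4, relay5, relay6 may be knocked a few centimetres aside while the robot is not near it.
It also fails if it takes over 210 s, if anything falls off the work surface, if the arm or the gripper's body presses on something with over 40 N, if the wrist force passes 120 N, or if a joint passes its speed limit or range.

## Working session

There is one attempt and no reset: what is moved stays moved. The work goes in short steps, Python scripts to look and compute and a tool call to move; the robot and the scene stay as the last step left them, time stands still between calls to the robot, and variables do not carry over. Pictures are saved under pics/ and viewed, at most 14 in all, crops included, and the job is handed in when it is done.

Besides the shell and the picture viewer there is one more tool, called after ">>>" by a JSON object that holds its "op" and its "data", one argument or row to a line. servo_tool: Moves the arm, as the interface text tells. Its arguments: {"type":"object","properties":{"moves":{"type":"string"},"jaw":{"type":"number"},"grip_force":{"type":"number"}},"required":["moves"]}

```bash
ls; mkdir -p pics; python3 - <<'E'
from station import manip
import cv2,numpy as np
s=manip.sense();print(s['time_s'],s['eef_pos'],s['orientation'],manip.tip_extent)
for n in ('top','side'):
    c=manip.camera(n);cv2.imwrite(f'pics/{n}0.png',c['pixels'][:,:,::-1]);np.savez(f'{n}0.npz',**c)
    print(n,c['fx'],c['cx'],c['cy'],np.array(c['R']).round(3).tolist(),c['t'])
print(manip.camera('wrist')['hand_eye'])
E
```

```text
pics
0.0 [ 191.59762118 -488.34768783  244.75594469] [[ 9.30937138e-01  3.65179324e-01 -3.25275046e-04]
 [ 3.65179441e-01 -9.30936356e-01  1.21482925e-03]
 [ 1.40820156e-04 -1.24971342e-03 -9.99999209e-01]] 14.0
top 387.11682945986746 320.2366157453764 197.76465954601977 [[-0.017, -1.0, -0.017], [-0.998, 0.018, -0.053], [0.053, 0.016, -0.998]] [-107.35408474  567.18993985 1040.16290761]
side 471.2558841330152 316.96712880177864 200.42456734358777 [[0.83, -0.557, -0.02], [-0.378, -0.536, -0.755], [0.41, 0.634, -0.656]] [-516.97170851  229.70625082  820.88134827]
[[-3.08449920e-04 -9.54690945e-01 -2.97598898e-01  7.70581902e+01]
 [ 9.99999435e-01 -5.97265510e-04  8.79553758e-04  3.45951557e-01]
 [-1.01744757e-03 -2.97598459e-01  9.54690590e-01 -1.27940817e+02]
 [ 0.00000000e+00  0.00000000e+00  0.00000000e+00  1.00000000e+00]]
```

View pics/top0.png

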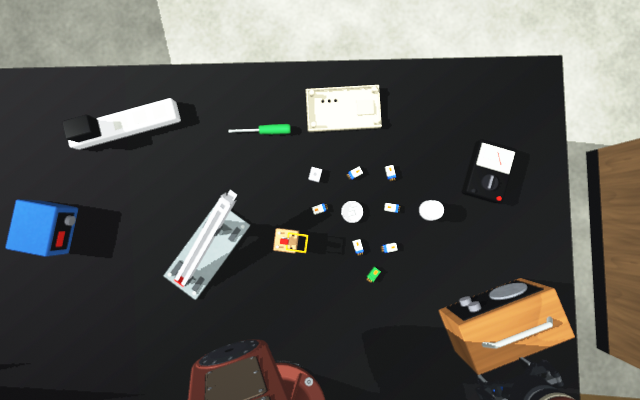

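View pics/side0.png

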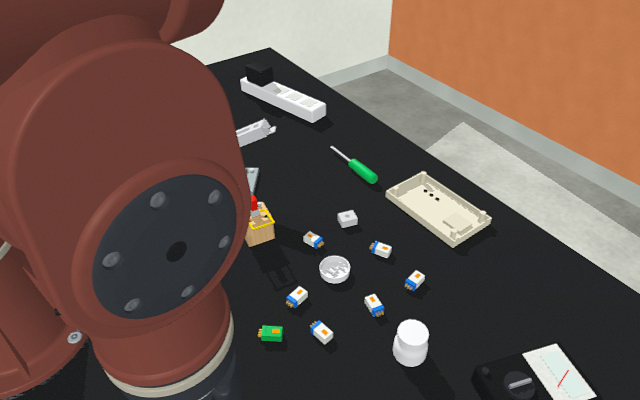

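The top view shows six pale grey/blue relays at about (355,173), (391,172), (320,209), (391,208), (358,246) and (390,248). A green look-alike is at (374,274). The tube mouth is at (232,193) with the red stop at (182,280), and the pin block is at (290,240) with the loop to the right. The side view agrees.

```bash
cat > h.py <<'E'
import numpy as np, cv2
from scipy.spatial.transform import Rotation as Ro
def rays(c,uv,s=None):
    """pixels -> (origin, unit dirs) in world; wrist needs state s"""
    uv=np.atleast_2d(uv).astype(float)
    d=np.c_[(uv[:,0]-c['cx'])/c['fx'],(uv[:,1]-c['cy'])/c['fy'],np.ones(len(uv))]
    if s is None:
        R=np.array(c['R']);return -R.T@np.array(c['t']),d@R
    H=np.array(c['hand_eye']);W=np.array(s['orientation'])
    return np.array(s['eef_pos'])+W@H[:3,3],d@(W@H[:3,:3]).T
def onz(c,uv,z,s=None):
    o,d=rays(c,uv,s);return o+d*((z-o[2])/d[:,2])[:,None]
def pts(c,s=None):
    v,u=np.mgrid[0:400,0:640];o,d=rays(c,np.c_[u.ravel(),v.ravel()],s)
    return (o+d*np.array(c['range_z']).reshape(-1,1)).reshape(400,640,3)
def down(yaw):
    a=np.radians(yaw);x=np.array([np.cos(a),np.sin(a),0]);z=np.array([0,0,-1.])
    return np.c_[x,np.cross(z,x),z]
def plan(targets,s):
    """targets: (pos,R,label); prints calls, splitting big ones, tracking rounding"""
    p=np.array(s['eef_pos']);R=np.array(s['orientation'])
    for P,Q,l in targets:
        P=np.array(P,float);rv=Ro.from_matrix(R.T@Q).as_rotvec()
        n=int(max(np.ceil(np.degrees(np.linalg.norm(rv))/38),np.ceil(np.linalg.norm(P-p)/230),1))
        for k in range(n):
            f=1/(n-k);sh=np.round(R.T@(P-p)*f/1000,4);t=np.round(Ro.from_matrix(R.T@Q).as_rotvec()*f/np.pi,3)
            rows=max(np.linalg.norm(sh)*1000/50,np.linalg.norm(t)*180/8.59)
            print(l,f'{rows:.1f}rows',*sh,*t);p=p+R@sh*1000;R=R@Ro.from_rotvec(t*np.pi).as_matrix()
def masks(px):
    h=cv2.cvtColor(px,cv2.COLOR_RGB2HSV)
    return dict(blue=cv2.inRange(h,(100,120,60),(125,255,255)),orange=cv2.inRange(h,(8,150,120),(22,255,255)),
      yellow=cv2.inRange(h,(24,150,120),(34,255,255)),red=cv2.inRange(h,(0,150,80),(6,255,255))|cv2.inRange(h,(174,150,80),(180,255,255)),green=cv2.inRange(h,(45,120,60),(80,255,255)),pale=cv2.inRange(h,(0,0,120),(180,60,255)))
def blobs(m,amin=5):
    n,l,st,ce=cv2.connectedComponentsWithStats(m)
    return [(ce[i],st[i,4]) for i in range(1,n) if st[i,4]>=amin]
def relays(c,s=None,amin=8,lim=150):
    """orange tab (z16) and blue end -> centre, yaw"""
    m=masks(c['pixels']);B=blobs(m['blue'],amin);out=[]
    for oc,oa in blobs(m['orange'],amin):
        o=onz(c,oc,16,s)[0]
        b=[onz(c,bc,12,s)[0] for bc,ba in B]
        b=[x for x in b if np.linalg.norm(x-o)<35]
        if not b: continue
        b=min(b,key=lambda x:np.linalg.norm(x-o));d=b-o
        out.append((o[:2].round(1),b[:2].round(1),round(float(np.hypot(*d[:2])),1),round(float(np.degrees(np.arctan2(d[1],d[0]))),1),oc.round(1),oa))
    return out
E
python3 - <<'E'
from h import *
c=dict(np.load('top0.npz'))
c={k:(v if v.ndim else float(v)) for k,v in c.items()}
for r in relays(c,amin=3): print(r)
P=pts(c)
for n,(u,v) in dict(mouth=(234,193),stop=(181,281),pin=(286,241),jar=(431,210),bar=(306,242)).items():
    print(n,P[v-1:v+2,u-1:u+2].reshape(-1,3).mean(0).round(1), P[v,u].round(1))
m=masks(c['pixels'])
for k in('yellow','red'): print(k,[(a.round(1),n) for a,n in blobs(m[k],6)])
E
```

```text
(array([ 640.1, -308.4]), array([ 619.5, -312. ]), 20.9, -170.0, array([390., 169.]), np.int32(3))
(array([ 533.7, -104.7]), array([ 540.2, -126.4]), 22.7, -73.4, array([315.8, 209.4]), np.int32(5))
mouth [573.8  87.9 140.8] [572.3  83.2 160.7]
stop [351.5 250.8  48.3] [351.4 251.1  47.7]
pin [454.5 -31.6 100.8] [454.6 -31.8 102.4]
jar [ 526.  -403.8   60.7] [ 526.  -403.9   60.5]
bar [448.1 -78.5  49.3] [449.5 -79.8  72.5]
yellow [(array([298.8, 242.4]), np.int32(115)), (array([375.5, 271.6]), np.int32(8))]
red [(array([498.5, 198. ]), np.int32(26)), (array([ 59.9, 238.4]), np.int32(109)), (array([283.8, 241. ]), np.int32(41)), (array([179.4, 280.3]), np.int32(26))]
```

```bash
python3 - <<'E'
from h import *
from station import manip
plan([((525,-175,260),down(90),'hover')],manip.sense())
E
```

```text
hover 4.6rows 0.2124 -0.085 -0.0074 -0.0 -0.0 -0.191
hover 4.6rows 0.2233 0.0497 -0.0075 -0.0 -0.0 -0.19
```

>>> {"op": "servo_tool", "data": {
  "moves": "0.2124 -0.085 -0.0074 0 0 -0.191; 0.2124 -0.085 -0.0074 0 0 -0.191; 0.2124 -0.085 -0.0074 0 0 -0.191; 0.2124 -0.085 -0.0074 0 0 -0.191; 0.2124 -0.085 -0.0074 0 0 -0.191"
}}

```text
time_s: 0.65
eef_pos: [360.1, -329.5, 252.8]
orientation: [[0.556, 0.831, 0.0], [0.831, -0.556, 0.001], [0.001, -0.0, -1.0]]
force: [-1.0, 0.2, -0.0]
grip_width: 0.998
grip_force: 0.0
```

>>> {"op": "servo_tool", "data": {
  "moves": "0.2233 0.0497 -0.0075 0 0 -0.19; 0.2233 0.0497 -0.0075 0 0 -0.19; 0.2233 0.0497 -0.0075 0 0 -0.19; 0.2233 0.0497 -0.0075 0 0 -0.19; 0.2233 0.0497 -0.0075 0 0 -0.19"
}}

```text
time_s: 1.15
eef_pos: [527.0, -172.5, 260.0]
orientation: [[-0.007, 1.0, 0.0], [1.0, 0.007, 0.001], [0.001, 0.0, -1.0]]
force: [-0.1, -1.0, 0.4]
grip_width: 0.998
grip_force: 0.0
```

```bash
python3 - <<'E'
from h import *
from station import manip
s=manip.sense();print(s['time_s'],s['eef_pos'],s['q'],np.array(s['joint_vel']).round(2),s['force'])
c=manip.camera('wrist');cv2.imwrite('pics/w1.png',c['pixels'][:,:,::-1]);print(c['fx'])
for r in relays(c,s,15): print(r)
E
```

```text
1.15 [ 526.95769725 -172.53996864  260.0261867 ] [-2.57043463e+01  1.94664294e+01 -2.56220112e+00  6.79732830e+01
  3.50957787e-02  6.38816342e+01] [26.77 13.92 21.17  7.59 -0.89 33.92] [-0.06666042 -1.03827053  0.42952617]
345.8604576702117
(array([ 536.1, -107.4]), array([ 542.7, -127.8]), 21.4, -72.1, array([327.1, 104.6]), np.int32(46))
(array([ 442. , -216.2]), array([ 420.4, -221.1]), 22.1, -167.2, array([242.4, 204. ]), np.int32(31))
(array([ 638.2, -221.2]), array([ 628.4, -202.5]), 21.2, 117.6, array([415.7, 209.3]), np.int32(29))
(array([ 539.4, -303.9]), array([ 535.7, -327.4]), 23.7, -99.1, array([327.6, 273.9]), np.int32(23))
(array([ 612.9, -310.8]), array([ 620.9, -312.1]), 8.1, -9.3, array([388.1, 279.3]), np.int32(38))
(array([ 431.3, -311.5]), array([ 428.5, -289.8]), 21.9, 97.4, array([238.2, 278.9]), np.int32(24))
(array([ 642.1, -309.6]), array([ 620.9, -312.1]), 21.3, -173.3, array([412.3, 278.6]), np.int32(23))
```

View pics/w1.png

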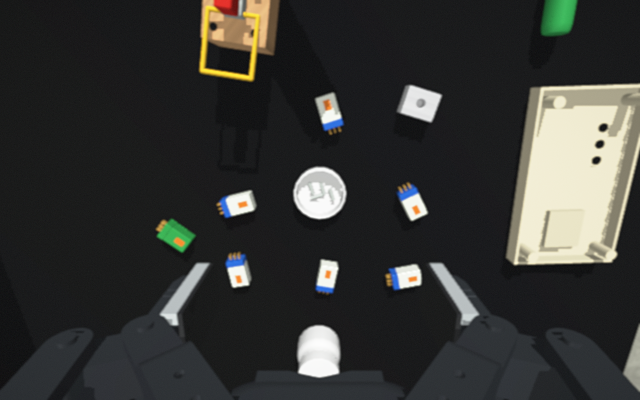

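The wrist picture shows all six relays: (329,112), (239,204), (412,202), (237,270), (327,276) and (404,277). The look-alikes are the green one at (176,235), the screw cap at (319,193) and the aluminium block at (419,103). The six pale grey cases with a blue front and brass blades fit; the green one does not. Next I look at the tube mouth.

```bash
cat >> h.py <<'E'
def tube_R(yaw,tilt=25):
    """columns = tube axes"""
    a=np.radians(yaw);h=np.array([np.cos(a),np.sin(a),0]);t=np.radians(tilt)
    x=np.cos(t)*h-np.sin(t)*np.array([0,0,1.]);z=np.sin(t)*h+np.cos(t)*np.array([0,0,1.])
    return np.c_[x,np.cross(z,x),z]
def place_R(T): return np.c_[T[:,0],-T[:,1],-T[:,2]]
E
python3 - <<'E'
from h import *
from station import manip
T=tube_R(143.7)
plan([(np.array((573,86,146))+120*T[:,2],place_R(T),'tube')],manip.sense())
E
```

```text
tube 3.4rows 0.1434 0.0023 0.0028 -0.032 -0.064 -0.146
tube 3.4rows 0.1254 0.0663 -0.0212 -0.032 -0.065 -0.146
```

>>> {"op": "servo_tool", "data": {
  "moves": "0.1434 0.0023 0.0028 -0.032 -0.064 -0.146; 0.1434 0.0023 0.0028 -0.032 -0.064 -0.146; 0.1434 0.0023 0.0028 -0.032 -0.064 -0.146; 0.1434 0.0023 0.0028 -0.032 -0.064 -0.146; 0.1434 0.0023 0.0028 -0.032 -0.064 -0.146"
}}

```text
time_s: 1.7
eef_pos: [526.5, -30.1, 257.3]
orientation: [[-0.433, 0.89, 0.142], [0.875, 0.453, -0.17], [-0.215, 0.051, -0.975]]
force: [0.2, 0.0, 0.3]
grip_width: 0.998
grip_force: 0.0
```

>>> {"op": "servo_tool", "data": {
  "moves": "0.1254 0.0663 -0.0212 -0.032 -0.065 -0.146; 0.1254 0.0663 -0.0212 -0.032 -0.065 -0.146; 0.1254 0.0663 -0.0212 -0.032 -0.065 -0.146; 0.1254 0.0663 -0.0212 -0.032 -0.065 -0.146; 0.1254 0.0663 -0.0212 -0.032 -0.065 -0.146"
}}

```text
time_s: 2.2
eef_pos: [529.2, 111.8, 253.9]
orientation: [[-0.729, 0.596, 0.338], [0.539, 0.803, -0.253], [-0.422, -0.003, -0.907]]
force: [-0.2, -0.7, 0.1]
grip_width: 1.002
grip_force: 0.0
```

>>> {"op": "servo_tool", "data": {
  "moves": "0 0 0 0 0 0; 0 0 0 0 0 0; 0 0 0 0 0 0"
}}

```text
time_s: 2.5
eef_pos: [530.3, 110.2, 254.6]
orientation: [[-0.726, 0.599, 0.338], [0.542, 0.801, -0.254], [-0.423, -0.001, -0.906]]
force: [-0.6, -0.1, -0.1]
grip_width: 1.0
grip_force: 0.0
```

```bash
python3 - <<'E'
from h import *
from station import manip
import pickle
s=manip.sense();print(s['time_s'],s['eef_pos'],s['orientation'],np.array(s['q']).round(1),s['force'])
c=manip.camera('wrist');pickle.dump((s,c),open('tube.pkl','wb'))
cv2.imwrite('pics/w2.png',c['pixels'][:,:,::-1])
P=pts(c,s)
for u,v in [(320,60),(320,100),(320,150),(320,200),(320,220)]: print(u,v,P[v,u].round(1))
E
```

```text
2.5 [530.25509167 110.16373269 254.60815067] [[-0.72605098  0.5990476   0.33762695]
 [ 0.54245742  0.80071221 -0.25416511]
 [-0.42259902 -0.00138858 -0.9063157 ]] [ 14.9   7.7 -24.2  42.1 -19.4  49. ] [-0.63163121 -0.06373852 -0.10900322]
320 60 [492.4 139.7 135.2]
320 100 [516.5 121.7 124.3]
320 150 [530.3 111.5 157.3]
320 200 [552.5  94.9 173.2]
320 220 [709.  -21.8  -1.3]
```

View pics/w2.png

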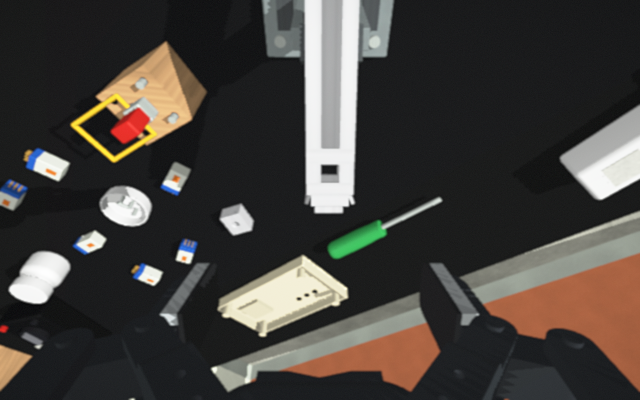

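The picture shows the tube running vertically from (330,0) to its mouth at (330,200). The square pin hole is at (330,170) and the tongue at (330,208). The pin's red grip is at (130,125).

```bash
python3 - <<'E'
from h import *
import pickle
s,c=pickle.load(open('tube.pkl','rb'))
P=pts(c,s);T0=place_R(np.array(s['orientation']))  # approx tube axes (x, y, z)
g=cv2.cvtColor(c['pixels'],cv2.COLOR_RGB2GRAY)
big=cv2.resize(c['pixels'][135:220,280:385],None,fx=7,fy=7,interpolation=cv2.INTER_CUBIC);cv2.imwrite('pics/w2c.png',big[:,:,::-1])
# roof points: both strips beside the slot
L=[]
for v in range(5,150,3):
    row=P[v,295:365]
    L+= [p for p in row if p[2]>90]
L=np.array(L);
q=L@T0  # coords in approx tube axes
z=q[:,2];k=z>np.percentile(z,60)-3
for _ in range(5):
    A=np.c_[q[k][:,:2],np.ones(k.sum())];co=np.linalg.lstsq(A,q[k][:,2],rcond=None)[0]
    k=abs(np.c_[q[:,:2],np.ones(len(q))]@co-q[:,2])<1
n=T0@np.array([-co[0],-co[1],1]);n/=np.linalg.norm(n)
print('n',n.round(4),'tilt',np.degrees(np.arccos(n[2])),'yaw',np.degrees(np.arctan2(n[1],n[0])),k.sum(),co)
p0=T0@np.array([0,0,co[2]])
def onp(uv,off=0):
    o,d=rays(c,uv,s);t=((p0+n*off-o)@n)/(d@n);return o+d*t[:,None]
# edges on the roof plane by row brightness
E=[]
for v in range(10,150,10):
    gr=g[v,290:372].astype(int);b=np.where(gr>150)[0];E.append((v,290+b[0]-.5,290+b[-1]+.5))
E=np.array(E);l=onp(E[:,[1,0]]);r=onp(E[:,[2,0]])
m=(l+r)/2;d=m[0]-m[-1];d/=np.linalg.norm(d);print('width',np.linalg.norm(r-l,axis=1).round(1),'axis',d.round(4),'yaw',np.degrees(np.arctan2(d[1],d[0])),'tilt',np.degrees(np.arcsin(-d[2])))
hole=(g[155:186,312:348]<110).astype(np.uint8);print([(a+[312,155],k) for a,k in blobs(hole,20)])
print('axis mid',m[-1].round(1),m[0].round(1))
E
```

```text
n [-0.3364  0.2606  0.9049] tilt 25.18533086157648 yaw 142.2314583765745 1292 [-3.19673635e-03  5.92370578e-03 -6.38575469e+00]
width [31.1 30.8 36.1 38.1 38.4 30.6 30.3 30.5 30.8 30.4 30.1 30.3 30.6 30.2] axis [-0.7236  0.5434 -0.4255] yaw 143.09600454060907 tilt 25.182819030045547
[(array([329.05298013, 169.47682119]), np.int32(151))]
axis mid [529.3 119.9 155.1] [477.4 158.9 124.6]
```

View pics/w2c.png

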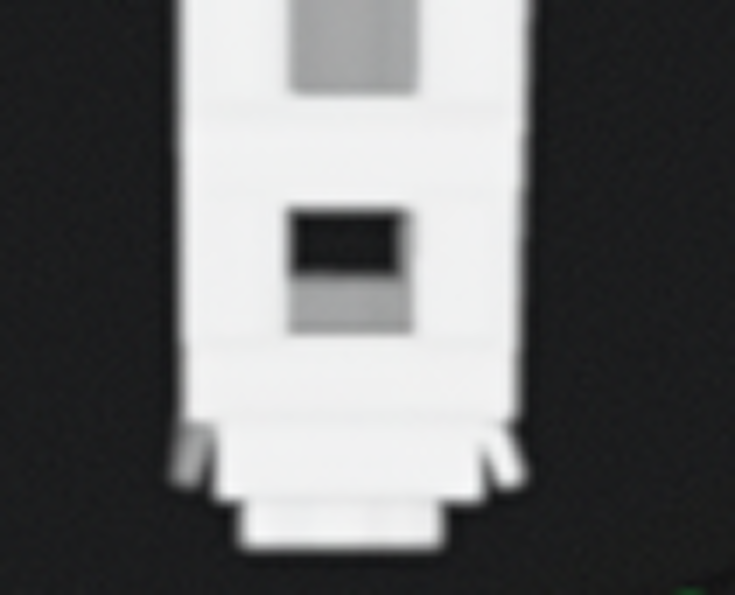

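The crop shows the pin hole centred at crop (350,271), full image (329.9,173.6). The tongue tip edge is at crop y=550, full image (329,213.5).

```bash
python3 - <<'E'
from h import *
import pickle
s,c=pickle.load(open('tube.pkl','rb'))
P=pts(c,s)
n0=np.array([-0.3364,0.2606,0.9049])
g=cv2.cvtColor(c['pixels'],cv2.COLOR_RGB2GRAY)
# roof plane offset with tilt fixed at 25
L=np.array([p for v in range(5,150,3) for p in P[v,295:365] if p[2]>90])
E=[]
for v in range(62,155,4):
    b=np.where(g[v,290:372]>150)[0];E.append((v,290+b[0]-.5,290+b[-1]+.5))
E=np.array(E)
yaw=143.1
for _ in range(3):
    T=tube_R(yaw);z=L@T[:,2];h=np.histogram(z,bins=np.arange(z.min(),z.max(),.5));zr=h[1][h[0].argmax()]+.25;zr=np.median(z[abs(z-zr)<1.5])
    o,d=rays(c,np.r_[E[:,[1,0]],E[:,[2,0]]],s);q=o+d*((zr-o@T[:,2])/(d@T[:,2]))[:,None]
    m=(q[:len(E)]+q[len(E):])/2@T;a=np.polyfit(m[:,0],m[:,1],1);yaw+=np.degrees(a[0]);
    print(yaw,zr,a,np.std(m[:,1]-np.polyval(a,m[:,0])))
T=tube_R(yaw)
def at(uv,off):
    o,d=rays(c,uv,s);return (o+d*((zr+off-o@T[:,2])/(d@T[:,2]))[:,None])[0]
hole=at([329.3,173.2],0);tip=at([328.9,213.1],-22.5)
O=hole-T@[14,0,22.5];print('hole',hole,'O',O,'axis y',a[1],'hole y',(T.T@hole)[1])
print('tip in tube',T.T@(tip-O))
for x,y,zz in[(-20,10,0),(-20,-10,0)]: pass
np.savez('tube.npz',O=O,yaw=yaw)
# top camera check
t=dict(np.load('top0.npz'));
for nm,X in(('hole',hole),('tip',O+T@[-20,0,0]),('stop',O+T@[280,0,22.5])):
    k=t['R']@X+t['t'];print(nm,X.round(1),(k[0]/k[2]*t['fx']+t['cx']).round(1),(k[1]/k[2]*t['fy']+t['cy']).round(1))
m=masks(c['pixels'])
print([(a.round(1),k) for a,k in blobs(m['red'],20)],[(a.round(1),k) for a,k in blobs(m['yellow'],20)])
cv2.imwrite('pics/t1.png',cv2.resize(t['pixels'][170:300,160:340],None,fx=4,fy=4)[:,:,::-1])
E
```

```text
143.30635929948568 -8.044482235339245 [ 3.60164922e-03 -4.12397965e+02] 0.10820969605416225
143.3257276823531 -8.672718300809363 [ 3.38042052e-04 -4.12380708e+02] 0.1082005886265359
143.32754607138617 -8.730489072261802 [ 3.17368757e-05 -4.12379230e+02] 0.10819925348004465
hole [544.40413416 108.32527171 163.81019798] O [562.2077001   95.06821278 149.33492844] axis y -412.3792300288029 hole y -412.0233904631865
tip in tube [-2.07080487e+01 -5.40021359e-01 -3.13788428e-14]
hole [544.4 108.3 163.8] 223.1 205.0
tip [576.7  84.2 157.8] 233.8 191.2
stop [351.  252.3  51.4] 180.0 281.4
[(array([129.7, 126.2]), np.int32(799)), (array([  3.4, 328.4]), np.int32(57))] [(array([110.7, 128.6]), np.int32(602))]
```

```bash
python3 - <<'E'
from h import *
from station import manip
plan([((538,-115,135),down(-72),'A')],manip.sense())
E
```

```text
A 4.2rows -0.0193 -0.0439 0.0421 -0.044 0.014 -0.197
A 4.2rows 0.0098 -0.0525 0.035 -0.044 0.014 -0.197
A 4.2rows 0.0385 -0.0416 0.0293 -0.043 0.014 -0.197
A 4.2rows 0.0554 -0.0155 0.0274 -0.044 0.014 -0.197
```

>>> {"op": "servo_tool", "data": {
  "moves": "-0.0193 -0.0439 0.0421 -0.044 0.014 -0.197; -0.0193 -0.0439 0.0421 -0.044 0.014 -0.197; -0.0193 -0.0439 0.0421 -0.044 0.014 -0.197; -0.0193 -0.0439 0.0421 -0.044 0.014 -0.197; -0.0193 -0.0439 0.0421 -0.044 0.014 -0.197"
}}

```text
time_s: 3.05
eef_pos: [532.0, 53.9, 224.8]
orientation: [[-0.939, 0.011, 0.344], [-0.03, 0.993, -0.113], [-0.343, -0.116, -0.932]]
force: [0.5, 1.4, 0.3]
grip_width: 1.003
grip_force: 0.0
```

>>> {"op": "servo_tool", "data": {
  "moves": "0.0098 -0.0525 0.035 -0.044 0.014 -0.197; 0.0098 -0.0525 0.035 -0.044 0.014 -0.197; 0.0098 -0.0525 0.035 -0.044 0.014 -0.197; 0.0098 -0.0525 0.035 -0.044 0.014 -0.197; 0.0098 -0.0525 0.035 -0.044 0.014 -0.197"
}}

```text
time_s: 3.55
eef_pos: [534.4, -2.6, 194.9]
orientation: [[-0.77, -0.58, 0.264], [-0.601, 0.799, 0.001], [-0.212, -0.158, -0.964]]
force: [0.3, -0.2, -0.1]
grip_width: 1.001
grip_force: 0.0
```

>>> {"op": "servo_tool", "data": {
  "moves": "0.0385 -0.0416 0.0293 -0.043 0.014 -0.197; 0.0385 -0.0416 0.0293 -0.043 0.014 -0.197; 0.0385 -0.0416 0.0293 -0.043 0.014 -0.197; 0.0385 -0.0416 0.0293 -0.043 0.014 -0.197; 0.0385 -0.0416 0.0293 -0.043 0.014 -0.197"
}}

```text
time_s: 4.05
eef_pos: [536.6, -58.8, 164.8]
orientation: [[-0.29, -0.948, 0.133], [-0.954, 0.298, 0.042], [-0.08, -0.115, -0.99]]
force: [0.9, -0.7, 0.1]
grip_width: 0.997
grip_force: 0.0
```

>>> {"op": "servo_tool", "data": {
  "moves": "0.0554 -0.0155 0.0274 -0.044 0.014 -0.197; 0.0554 -0.0155 0.0274 -0.044 0.014 -0.197; 0.0554 -0.0155 0.0274 -0.044 0.014 -0.197; 0.0554 -0.0155 0.0274 -0.044 0.014 -0.197; 0.0554 -0.0155 0.0274 -0.044 0.014 -0.197"
}}

```text
time_s: 4.55
eef_pos: [538.6, -114.8, 134.9]
orientation: [[0.315, -0.949, -0.002], [-0.949, -0.315, -0.002], [0.001, 0.003, -1.0]]
force: [-0.2, -0.4, -0.3]
grip_width: 0.999
grip_force: 0.0
```

>>> {"op": "servo_tool", "data": {
  "moves": "0 0 0 0 0 0; 0 0 0 0 0 0; 0 0 0 0 0 0"
}}

```text
time_s: 4.85
eef_pos: [538.1, -114.2, 135.1]
orientation: [[0.31, -0.951, -0.001], [-0.951, -0.31, -0.002], [0.001, 0.001, -1.0]]
force: [1.0, 0.6, 0.3]
grip_width: 0.999
grip_force: 0.0
```

```bash
cat >> h.py <<'E'
def near(c,s):
    """relay nearest under the TCP: centre & yaw from case contour on z=16, sign from tab->blue"""
    m=masks(c['pixels']);k=m['blue']|m['pale']|m['orange'];k=cv2.morphologyEx(k,cv2.MORPH_CLOSE,np.ones((5,5)))
    R=relays(c,s,30);p=np.array(s['eef_pos'])[:2];R=[r for r in R if 16<r[2]<27];r=min(R,key=lambda r:np.linalg.norm((r[0]+r[1])/2-p))
    n,l=cv2.connectedComponents(k);lab=l[int(r[4][1]),int(r[4][0])]
    cn=cv2.findContours((l==lab).astype(np.uint8),cv2.RETR_EXTERNAL,cv2.CHAIN_APPROX_NONE)[0][0][:,0]
    w=onz(c,cn,16,s)[:,:2].astype(np.float32);a=np.radians(r[3]);d=np.array([np.cos(a),np.sin(a)]);e=np.array([-d[1],d[0]])
    f=(w-r[0])@np.c_[d,e]
    return r,'along',f[:,0].min().round(1),f[:,0].max().round(1),'across',f[:,1].min().round(1),f[:,1].max().round(1),cv2.minAreaRect(w)
E
python3 - <<'E'
from h import *
from station import manip
s=manip.sense();print(s['time_s'],s['eef_pos'],np.array(s['q']).round(1))
c=manip.camera('wrist');cv2.imwrite('pics/a1.png',cv2.resize(c['pixels'][100:320,200:440],None,fx=2.5,fy=2.5)[:,:,::-1])
print(near(c,s))
E
```

```text
4.85 [ 538.07990716 -114.15497909  135.10870306] [-1.950e+01  2.420e+01 -1.510e+01  5.070e+01 -1.000e-01 -1.276e+02]
((array([ 536.2, -107.8]), array([ 542.7, -127.6]), 20.8, -71.9, array([320. , 209.5]), np.int32(84)), 'along', np.float64(-10.0), np.float64(31.1), 'across', np.float64(-11.1), np.float64(11.1), ((539.4692993164062, -117.8141098022461), (22.15057945251465, 41.07133483886719), 18.026641845703125))
```

View pics/a1.png

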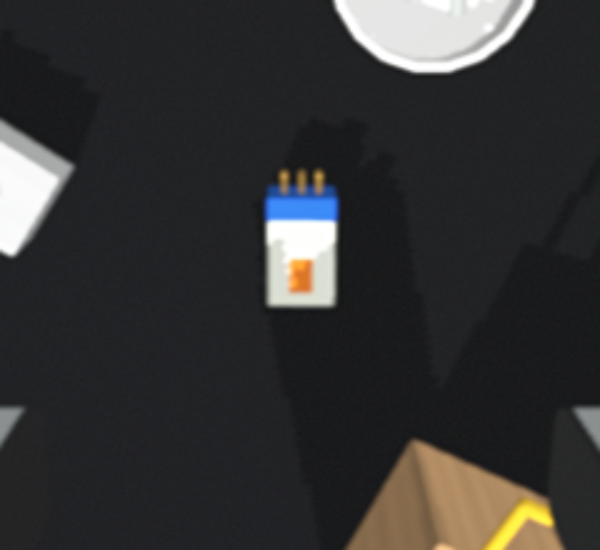

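The crop shows relay A's orange tab at crop (301,276), its blue end at (301,209) and its blades at (301,183), pointing up the image. It is one of the relays meant. I'll grasp it at the tab.

```bash
cat >> h.py <<'E'
def tubeT():
    d=np.load('tube.npz');return d['O'],tube_R(float(d['yaw']))
E
python3 - <<'E'
from h import *
from station import manip
O,T=tubeT();Q=place_R(T);D=down(-71.9)
plan([((536.4,-108.2,16),D,'down'),((536.4,-108.2,150),D,'lift'),(O+T@[-47,0,70],Q,'via'),(O+T@[-47,0,17.5],Q,'pre')],manip.sense())
E
```

```text
down 2.4rows -0.0063 -0.0004 0.1191 0.0 -0.0 -0.0
lift 2.7rows 0.0002 0.0002 -0.134 0.0 -0.0 -0.0
via 4.2rows -0.0436 -0.0238 -0.0207 0.044 -0.014 0.197
via 4.2rows -0.0509 0.0038 -0.0172 0.044 -0.014 0.197
via 4.2rows -0.0406 0.0306 -0.0176 0.043 -0.014 0.197
via 4.2rows -0.0169 0.0464 -0.0216 0.044 -0.014 0.197
pre 1.1rows 0.0 -0.0 0.0525 0.0 0.0 0.0
```

>>> {"op": "servo_tool", "data": {
  "moves": "-0.0063 -0.0004 0.09 0 0 0; -0.0063 -0.0004 0.09 0 0 0; -0.0063 -0.0004 0.1191 0 0 0; -0.0063 -0.0004 0.1191 0 0 0; -0.0063 -0.0004 0.1191 0 0 0"
}}

```text
time_s: 5.4
eef_pos: [536.5, -108.1, 16.5]
orientation: [[0.311, -0.95, -0.001], [-0.95, -0.311, -0.002], [0.001, 0.002, -1.0]]
force: [1.0, -0.1, 0.2]
grip_width: 0.999
grip_force: 0.0
```

>>> {"op": "servo_tool", "data": {
  "moves": "0 0 0 0 0 0; 0 0 0 0 0 0; 0 0 0 0 0 0; 0 0 0 0 0 0; 0 0 0 0 0 0",
  "jaw": 1,
  "grip_force": 30
}}

```text
time_s: 5.9
eef_pos: [536.8, -108.1, 16.6]
orientation: [[0.312, -0.95, -0.0], [-0.95, -0.312, -0.002], [0.002, 0.001, -1.0]]
force: [-0.6, 0.6, 2.8]
grip_width: 0.224
grip_force: 30.8
```

>>> {"op": "servo_tool", "data": {
  "moves": "0 0 0 0 0 0; 0 0 0 0 0 0; 0 0 0 0 0 0; 0 0 0 0 0 0; 0 0 0 0 0 0"
}}

```text
time_s: 6.4
eef_pos: [536.8, -108.1, 16.6]
orientation: [[0.312, -0.95, -0.0], [-0.95, -0.312, -0.002], [0.002, 0.001, -1.0]]
force: [-0.4, 0.0, 5.1]
grip_width: 0.222
grip_force: 31.2
```

>>> {"op": "servo_tool", "data": {
  "moves": "0.0002 0.0002 -0.134 0 0 0; 0.0002 0.0002 -0.134 0 0 0; 0.0002 0.0002 -0.134 0 0 0; 0.0002 0.0002 -0.134 0 0 0; 0.0002 0.0002 -0.134 0 0 0"
}}

```text
time_s: 6.9
eef_pos: [536.9, -108.1, 150.5]
orientation: [[0.312, -0.95, 0.0], [-0.95, -0.312, -0.002], [0.002, 0.0, -1.0]]
force: [0.3, -0.5, -0.9]
grip_width: 0.224
grip_force: 30.5
```

>>> {"op": "servo_tool", "data": {
  "moves": "-0.0436 -0.0238 -0.0207 0.044 -0.014 0.197; -0.0436 -0.0238 -0.0207 0.044 -0.014 0.197; -0.0436 -0.0238 -0.0207 0.044 -0.014 0.197; -0.0436 -0.0238 -0.0207 0.044 -0.014 0.197; -0.0436 -0.0238 -0.0207 0.044 -0.014 0.197"
}}

```text
time_s: 7.4
eef_pos: [543.9, -58.6, 168.7]
orientation: [[-0.298, -0.945, 0.132], [-0.951, 0.306, 0.043], [-0.081, -0.113, -0.99]]
force: [0.3, -0.5, -0.9]
grip_width: 0.226
grip_force: 30.4
```

>>> {"op": "servo_tool", "data": {
  "moves": "-0.0509 0.0038 -0.0172 0.044 -0.014 0.197; -0.0509 0.0038 -0.0172 0.044 -0.014 0.197; -0.0509 0.0038 -0.0172 0.044 -0.014 0.197; -0.0509 0.0038 -0.0172 0.044 -0.014 0.197; -0.0509 0.0038 -0.0172 0.044 -0.014 0.197"
}}

```text
time_s: 7.9
eef_pos: [552.8, -9.6, 189.2]
orientation: [[-0.775, -0.574, 0.265], [-0.595, 0.804, -0.001], [-0.212, -0.158, -0.964]]
force: [-0.2, -0.1, -1.0]
grip_width: 0.224
grip_force: 30.4
```

>>> {"op": "servo_tool", "data": {
  "moves": "-0.0406 0.0306 -0.0176 0.043 -0.014 0.197; -0.0406 0.0306 -0.0176 0.043 -0.014 0.197; -0.0406 0.0306 -0.0176 0.043 -0.014 0.197; -0.0406 0.0306 -0.0176 0.043 -0.014 0.197; -0.0406 0.0306 -0.0176 0.043 -0.014 0.197"
}}

```text
time_s: 8.4
eef_pos: [561.9, 39.1, 209.8]
orientation: [[-0.939, 0.017, 0.343], [-0.023, 0.993, -0.113], [-0.343, -0.114, -0.933]]
force: [0.8, 0.3, 0.2]
grip_width: 0.225
grip_force: 30.5
```

>>> {"op": "servo_tool", "data": {
  "moves": "-0.0169 0.0464 -0.0216 0.044 -0.014 0.197; -0.0169 0.0464 -0.0216 0.044 -0.014 0.197; -0.0169 0.0464 -0.0216 0.044 -0.014 0.197; -0.0169 0.0464 -0.0216 0.044 -0.014 0.197; -0.0169 0.0464 -0.0216 0.044 -0.014 0.197"
}}

```text
time_s: 8.9
eef_pos: [571.4, 88.0, 230.3]
orientation: [[-0.726, 0.599, 0.337], [0.543, 0.8, -0.254], [-0.422, -0.001, -0.907]]
force: [-0.2, 0.1, -0.4]
grip_width: 0.221
grip_force: 30.5
```

>>> {"op": "servo_tool", "data": {
  "moves": "0 0 0.02 0 0 0; 0 0 0.035 0 0 0; 0 0 0.035 0 0 0; 0 0 0.035 0 0 0"
}}

```text
time_s: 9.3
eef_pos: [583.5, 78.6, 199.6]
orientation: [[-0.729, 0.596, 0.338], [0.54, 0.803, -0.253], [-0.422, -0.002, -0.907]]
force: [-0.0, 0.0, -0.1]
grip_width: 0.225
grip_force: 30.5
```

```bash
python3 - <<'E'
from h import *
from station import manip
O,T=tubeT();Q=place_R(T)
s=manip.sense();print(s['time_s'],T.T@(np.array(s['eef_pos'])-O),Ro.from_matrix(Q.T@np.array(s['orientation'])).as_rotvec(degrees=True).round(2),np.array(s['q']).round(1))
plan([(O+T@[-47,0,18.5],Q,'pre'),(O+T@[-15,0,18.5],Q,'ins')],s)
c=manip.camera('wrist');cv2.imwrite('pics/a2.png',cv2.resize(c['pixels'][150:350,220:440],None,fx=2.7,fy=2.7)[:,:,::-1])
E
```

```text
9.3 [-45.60028722   0.49083004  34.19036102] [ 0.07  0.05 -0.12] [  9.8  14.3 -25.   33.1 -17.9  43.6]
pre 0.3rows -0.0014 0.0005 0.0157 -0.0 -0.0 0.001
ins 0.6rows 0.032 -0.0 0.0 -0.0 -0.0 -0.0
```

View pics/a2.png

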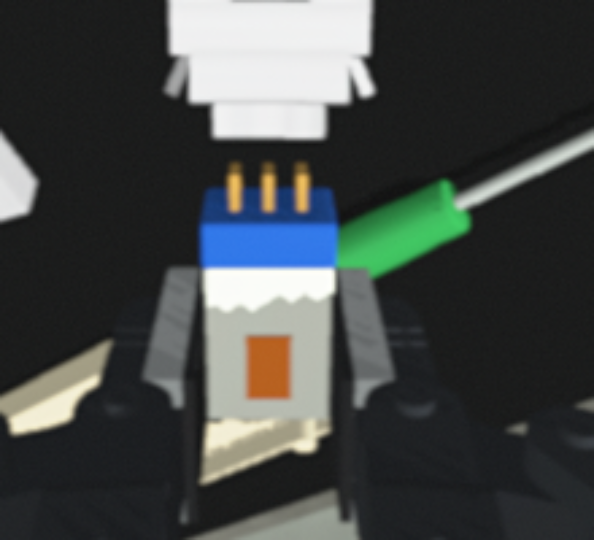

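The picture shows relay A held square, its blades at crop (268,188) in line with the tongue at (269,120). Now I insert it.

>>> {"op": "servo_tool", "data": {
  "moves": "-0.0014 0.0005 0.0157 0 0 0; -0.0014 0.0005 0.0157 0 0 0; -0.0014 0.0005 0.0157 0 0 0"
}}

```text
time_s: 9.65
eef_pos: [590.8, 74.6, 187.6]
orientation: [[-0.728, 0.596, 0.34], [0.54, 0.803, -0.252], [-0.423, -0.0, -0.906]]
force: [-0.2, -0.8, 0.1]
grip_width: 0.224
grip_force: 30.5
```

>>> {"op": "servo_tool", "data": {
  "moves": "0.008 0 0 0 0 0; 0.016 0 0 0 0 0; 0.024 0 0 0 0 0; 0.032 0 0 0 0 0; 0.032 0 0 0 0 0"
}}

```text
time_s: 10.15
eef_pos: [568.6, 91.3, 174.7]
orientation: [[-0.725, 0.597, 0.343], [0.54, 0.802, -0.255], [-0.427, 0.0, -0.904]]
force: [4.8, -5.4, 1.1]
grip_width: 0.223
grip_force: 34.6
```

```bash
python3 - <<'E'
from h import *
from station import manip
O,T=tubeT();Q=place_R(T)
s=manip.sense();print(s['time_s'],T.T@(np.array(s['eef_pos'])-O),T.T@np.array(s['force']),s['grip_width'])
c=manip.camera('wrist');cv2.imwrite('pics/a3.png',cv2.resize(c['pixels'][150:350,220:440],None,fx=2.7,fy=2.7)[:,:,::-1])
E
```

```text
10.15 [-17.39331278  -0.82927853  19.85351633] [-6.92731506  1.43720387 -1.97247333] 0.2232366460048413
```

View pics/a3.png

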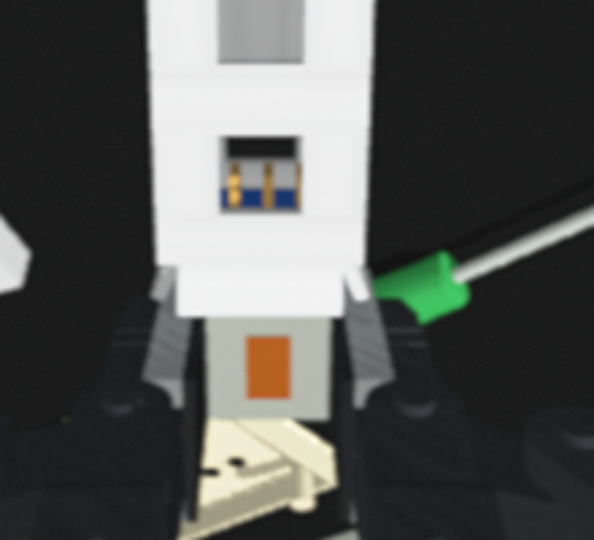

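The picture shows the blades under the pin hole at crop (262,185), with the relay about 1.5 mm to the right of the tube's centre line. The finger edges are touching the flare. I'll back off 3 mm, centre and release.

>>> {"op": "servo_tool", "data": {
  "moves": "-0.005 -0.0013 0 0 0 0; -0.005 -0.0013 0 0 0 0; -0.005 -0.0013 0 0 0 0"
}}

```text
time_s: 10.5
eef_pos: [570.3, 88.1, 175.6]
orientation: [[-0.728, 0.596, 0.34], [0.54, 0.803, -0.252], [-0.423, -0.0, -0.906]]
force: [0.3, -0.1, -0.7]
grip_width: 0.222
grip_force: 30.9
```

>>> {"op": "servo_tool", "data": {
  "moves": "0 0 0 0 0 0; 0 0 0 0 0 0; 0 0 0 0 0 0; 0 0 0 0 0 0; 0 0 0 0 0 0",
  "jaw": 0.4
}}

```text
time_s: 11.0
eef_pos: [570.6, 88.0, 175.8]
orientation: [[-0.728, 0.596, 0.34], [0.54, 0.803, -0.252], [-0.423, -0.0, -0.906]]
force: [0.1, -0.7, 0.0]
grip_width: 0.603
grip_force: 0.0
```

>>> {"op": "servo_tool", "data": {
  "moves": "0 0 -0.02 0 0 0; 0 0 -0.06 0 0 0; 0 0 -0.1 0 0 0; 0 0 -0.1 0 0 0; 0 0 -0.1 0 0 0",
  "jaw": 0
}}

```text
time_s: 11.5
eef_pos: [537.0, 113.6, 267.1]
orientation: [[-0.727, 0.595, 0.342], [0.539, 0.804, -0.252], [-0.425, 0.001, -0.905]]
force: [-0.1, 0.2, -0.3]
grip_width: 0.999
grip_force: 0.0
```

```bash
python3 - <<'E'
from h import *
from station import manip
s=manip.sense();print(s['time_s'],s['force'])
c=manip.camera('wrist');cv2.imwrite('pics/a4.png',c['pixels'][:,:,::-1])
t=manip.camera('top')
m=masks(c['pixels']);print([(a.round(1),n) for a,n in blobs(m['orange'],15)],[(a.round(1),n) for a,n in blobs(m['blue'],15)])
for r in relays(t,amin=3):print(r)
plan([((440,-216,170),down(-167.2),'B')],s)
E
```

```text
11.5 [-0.14691214  0.15250341 -0.28714228]
[(array([ 82.3, 100.7]), np.int32(50)), (array([139.6, 121.9]), np.int32(40)), (array([ 87.4, 131.8]), np.int32(67)), (array([ 80.9, 119.7]), np.int32(22)), (array([ 99. , 135.9]), np.int32(27)), (array([124.8, 140.8]), np.int32(43)), (array([121.3, 137.6]), np.int32(15)), (array([ 23.3, 145. ]), np.int32(36)), (array([ 47., 162.]), np.int32(21)), (array([  2.3, 192.8]), np.int32(21)), (array([584.3, 308.2]), np.int32(10102)), (array([130.7, 260.2]), np.int32(23)), (array([378.9, 356.1]), np.int32(4983)), (array([251.7, 378.5]), np.int32(27))] [(array([ 29.9, 148.3]), np.int32(179)), (array([ 10.8, 179.8]), np.int32(226)), (array([ 75.2, 238.6]), np.int32(77)), (array([183.3, 238. ]), np.int32(134)), (array([134.9, 262.8]), np.int32(88))]
(array([ 640.1, -308.4]), array([ 619.5, -312. ]), 20.9, -170.0, array([390., 169.]), np.int32(3))
(array([ 429.6, -310.8]), array([ 425.6, -289.2]), 22.1, 100.5, array([393. , 246.8]), np.int32(4))
(array([367.3, 253.3]), array([354. , 264.6]), 17.5, 139.7, array([184.6, 273.2]), np.int32(5))
B 3.6rows -0.033 -0.1614 0.0689 -0.03 0.065 -0.135
B 3.6rows 0.0257 -0.1687 0.0522 -0.03 0.066 -0.135
```

View pics/a4.png

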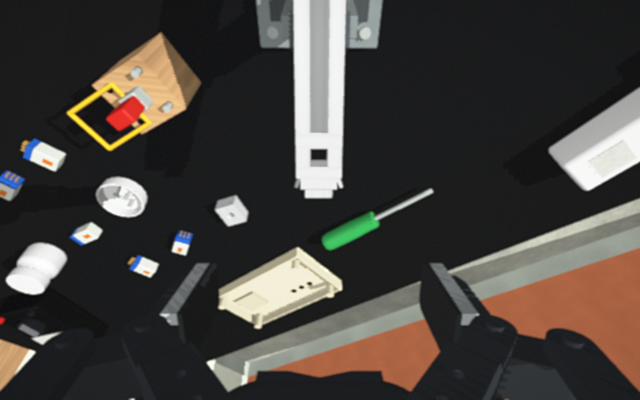

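Relay A is gone from the mouth: the hole at (319,155) is clear, and the top view finds a relay at the tube's lower end. Next is relay B, at yaw about -167.

>>> {"op": "servo_tool", "data": {
  "moves": "-0.033 -0.1614 0.0689 -0.03 0.065 -0.135; -0.033 -0.1614 0.0689 -0.03 0.065 -0.135; -0.033 -0.1614 0.0689 -0.03 0.065 -0.135; -0.033 -0.1614 0.0689 -0.03 0.065 -0.135; -0.033 -0.1614 0.0689 -0.03 0.065 -0.135"
}}

```text
time_s: 12.1
eef_pos: [485.6, -57.4, 215.3]
orientation: [[-0.958, 0.209, 0.197], [0.194, 0.977, -0.092], [-0.212, -0.05, -0.976]]
force: [-0.5, 0.7, -0.5]
grip_width: 0.998
grip_force: 0.0
```

>>> {"op": "servo_tool", "data": {
  "moves": "0.0257 -0.1687 0.0522 -0.03 0.066 -0.135; 0.0257 -0.1687 0.0522 -0.03 0.066 -0.135; 0.0257 -0.1687 0.0522 -0.03 0.066 -0.135; 0.0257 -0.1687 0.0522 -0.03 0.066 -0.135; 0.0257 -0.1687 0.0522 -0.03 0.066 -0.135"
}}

```text
time_s: 12.6
eef_pos: [437.8, -219.9, 166.8]
orientation: [[-0.976, -0.219, -0.007], [-0.219, 0.976, 0.001], [0.006, 0.002, -1.0]]
force: [0.6, 0.7, 0.1]
grip_width: 1.0
grip_force: 0.0
```

>>> {"op": "servo_tool", "data": {
  "moves": "0 0 0 0 0 0; 0 0 0 0 0 0; 0 0 0 0 0 0"
}}

```text
time_s: 12.9
eef_pos: [439.4, -215.2, 169.7]
orientation: [[-0.975, -0.223, -0.002], [-0.223, 0.975, -0.0], [0.002, 0.0, -1.0]]
force: [0.4, -0.1, 0.3]
grip_width: 1.004
grip_force: 0.0
```

```bash
cat > m.py <<'E'
from h import *
from station import manip
import sys
O,T=tubeT();Q=place_R(T)
s=manip.sense();print(s['time_s'],s['eef_pos'],np.array(s['q']).round(1),np.abs(s['joint_vel']).max())
c=manip.camera('wrist');n=near(c,s);r=n[0];print(n)
a=np.radians(r[3]);d=np.array([np.cos(a),np.sin(a)]);g=r[0]+d*(n[2]+1.1+9) # tab is 9 before.. rear edge + 9
print('grasp',g)
D=down(r[3])
plan([((*g,17),D,'down'),((*g,150),D,'lift'),(O+T@[-47,.5,70],Q,'via'),(O+T@[-47,.5,19],Q,'pre'),(O+T@[-19,.5,19],Q,'ins')],s)
E
python3 m.py
```

```text
12.9 [ 439.44682538 -215.15274009  169.71919434] [-34.6  16.2 -21.4  52.4  -0.1 -47.5] 0.43436135910885554
((array([ 441.8, -216.4]), array([ 421.3, -221.9]), 21.2, -164.9, array([317.5, 189.5]), np.int32(60)), 'along', np.float64(-10.5), np.float64(31.1), 'across', np.float64(-11.2), np.float64(11.3), ((431.86444091796875, -219.42921447753906), (41.173980712890625, 22.35690689086914), 13.411942481994629))
grasp [ 442.18618905 -216.2957982 ]
down 3.1rows -0.0027 -0.0017 0.1527 0.0 -0.001 -0.012
lift 2.7rows -0.0002 -0.0 -0.133 0.0 0.0 -0.0
via 3.4rows -0.1023 0.1295 -0.0412 0.031 -0.064 0.141
via 3.4rows -0.0454 0.1588 -0.0403 0.032 -0.065 0.142
pre 1.0rows 0.0 0.0 0.051 -0.0 0.0 -0.0
ins 0.6rows 0.028 0.0 -0.0 -0.0 0.0 -0.0
```

>>> {"op": "servo_tool", "data": {
  "moves": "-0.0027 -0.0017 0.11 0 0 -0.003; -0.0027 -0.0017 0.12 0 0 -0.003; -0.0027 -0.0017 0.14 0 0 -0.003; -0.0027 -0.0017 0.1527 0 0 -0.003; -0.0027 -0.0017 0.1527 0 0 -0.003"
}}

```text
time_s: 13.45
eef_pos: [440.8, -215.7, 15.3]
orientation: [[-0.973, -0.232, -0.005], [-0.232, 0.973, 0.002], [0.004, 0.003, -1.0]]
force: [0.2, -0.6, 0.4]
grip_width: 0.996
grip_force: 0.0
```

>>> {"op": "servo_tool", "data": {
  "moves": "0 0 0 0 0 0; 0 0 0 0 0 0; 0 0 0 0 0 0; 0 0 0 0 0 0; 0 0 0 0 0 0",
  "jaw": 1
}}

```text
time_s: 13.95
eef_pos: [442.4, -217.7, 17.7]
orientation: [[-0.973, -0.231, -0.001], [-0.231, 0.973, -0.001], [0.001, -0.001, -1.0]]
force: [-0.5, 1.5, 4.6]
grip_width: 0.224
grip_force: 31.0
```

>>> {"op": "servo_tool", "data": {
  "moves": "0 0 0 0 0 0; 0 0 0 0 0 0; 0 0 -0.04 0 0 0; 0 0 -0.08 0 0 0; 0 0 -0.133 0 0 0"
}}

```text
time_s: 14.45
eef_pos: [441.2, -216.8, 147.7]
orientation: [[-0.973, -0.231, -0.004], [-0.231, 0.973, 0.001], [0.003, 0.002, -1.0]]
force: [1.7, -0.7, -0.7]
grip_width: 0.223
grip_force: 30.2
```

```bash
sed -i "s/^print('grasp',g)/rr=n[-1];e=rr[2]+(90 if rr[1][1]>rr[1][0] else 0);yw=e+180*round((r[3]-e)\/180);print('grasp',g,yw)/;s/down(r\[3\])/down(yw)/" m.py
cat > g.py <<'E'
from h import *
from station import manip
O,T=tubeT();Q=place_R(T);s=manip.sense();print(s['time_s'],s['grip_width'])
plan([(O+T@[-47,.5,70],Q,'via'),(O+T@[-47,.5,19],Q,'pre'),(O+T@[-19,.5,19],Q,'ins')],s)
E
python3 g.py
```

```text
14.45 0.22254197799195838
via 3.4rows -0.0987 0.1327 -0.0426 0.03 -0.066 0.137
via 3.4rows -0.0435 0.1598 -0.0416 0.031 -0.065 0.136
pre 1.0rows -0.0 0.0001 0.051 -0.0 -0.0 0.0
ins 0.6rows 0.028 -0.0 0.0 -0.0 -0.0 0.0
```

>>> {"op": "servo_tool", "data": {
  "moves": "-0.0987 0.1327 -0.0426 0.03 -0.066 0.137; -0.0987 0.1327 -0.0426 0.03 -0.066 0.137; -0.0987 0.1327 -0.0426 0.03 -0.066 0.137; -0.0987 0.1327 -0.0426 0.03 -0.066 0.137; -0.0987 0.1327 -0.0426 0.03 -0.066 0.137"
}}

```text
time_s: 14.95
eef_pos: [508.3, -62.3, 190.8]
orientation: [[-0.958, 0.2, 0.207], [0.185, 0.979, -0.089], [-0.221, -0.047, -0.974]]
force: [-0.1, 0.6, -0.8]
grip_width: 0.222
grip_force: 30.2
```

>>> {"op": "servo_tool", "data": {
  "moves": "-0.0435 0.1598 -0.0416 0.031 -0.065 0.136; -0.0435 0.1598 -0.0416 0.031 -0.065 0.136; -0.0435 0.1598 -0.0416 0.031 -0.065 0.136; -0.0435 0.1598 -0.0416 0.031 -0.065 0.136; -0.0435 0.1598 -0.0416 0.031 -0.065 0.136"
}}

```text
time_s: 15.45
eef_pos: [574.9, 90.8, 232.9]
orientation: [[-0.727, 0.594, 0.343], [0.539, 0.804, -0.252], [-0.426, 0.002, -0.905]]
force: [0.7, 0.3, -0.8]
grip_width: 0.223
grip_force: 30.2
```

>>> {"op": "servo_tool", "data": {
  "moves": "0 0 0.02 0 0 0; 0 0 0.035 0 0 0; 0 0 0.035 0 0 0; 0 0 0.035 0 0 0; 0 0 0.035 0 0 0"
}}

```text
time_s: 15.95
eef_pos: [585.2, 77.1, 200.8]
orientation: [[-0.727, 0.597, 0.34], [0.54, 0.802, -0.254], [-0.424, -0.001, -0.906]]
force: [0.2, 1.1, -0.5]
grip_width: 0.219
grip_force: 30.2
```

```bash
cat > p.py <<'E'
from h import *
from station import manip
O,T=tubeT();Q=place_R(T);s=manip.sense();print(s['time_s'],s['grip_width'],T.T@(np.array(s['eef_pos'])-O))
plan([(O+T@[-47,.5,19],Q,'pre'),(O+T@[-19,.5,19],Q,'ins')],s)
c=manip.camera('wrist');m=masks(c['pixels']);print('orange',[(a.round(1),n) for a,n in blobs(m['orange'],150) if 200<a[0]<440])
print('blue',[(a.round(1),n) for a,n in blobs(m['blue'],300)])
g=cv2.cvtColor(c['pixels'],cv2.COLOR_RGB2GRAY)
b=np.where(g[160,270:375]>180)[0]+270;print('tube row160',b[0],b[-1],(b[0]+b[-1])/2)
E
python3 p.py
```

```text
15.95 0.21934576870769604 [-48.17814066   0.65253625  34.29933888]
pre 0.3rows 0.0012 0.0002 0.0153 -0.0 0.001 0.0
ins 0.6rows 0.028 -0.0 0.0 -0.0 -0.0 0.0
orange [(array([319. , 277.6]), np.int32(328)), (array([328.4, 365.7]), np.int32(783))]
blue [(array([319. , 227.8]), np.int32(1282))]
tube row160 283 356 319.5
```

>>> {"op": "servo_tool", "data": {
  "moves": "0.0012 0 0.0153 0 0 0; 0.0012 0 0.0153 0 0 0; 0.0012 0 0.0153 0 0 0; 0.0012 0 0.0153 0 0 0"
}}

```text
time_s: 16.4
eef_pos: [589.5, 74.5, 186.5]
orientation: [[-0.727, 0.596, 0.34], [0.54, 0.803, -0.254], [-0.424, -0.001, -0.906]]
force: [-0.0, -0.3, 0.2]
grip_width: 0.221
grip_force: 30.2
```

>>> {"op": "servo_tool", "data": {
  "moves": "0.009 0 0 0 0 0; 0.018 0 0 0 0 0; 0.028 0 0 0 0 0; 0.028 0 0 0 0 0; 0.028 0 0 0 0 0"
}}

```text
time_s: 16.9
eef_pos: [568.5, 89.9, 173.7]
orientation: [[-0.728, 0.596, 0.339], [0.539, 0.803, -0.253], [-0.424, -0.001, -0.906]]
force: [-1.4, 1.1, 2.1]
grip_width: 0.222
grip_force: 31.1
```

>>> {"op": "servo_tool", "data": {
  "moves": "0 0 0 0 0 0; 0 0 0 0 0 0; 0 0 0 0 0 0; 0 0 0 0 0 0; 0 0 0 0 0 0",
  "jaw": 0.4
}}

```text
time_s: 17.4
eef_pos: [569.0, 89.4, 173.7]
orientation: [[-0.727, 0.597, 0.339], [0.54, 0.803, -0.254], [-0.424, -0.001, -0.906]]
force: [-0.1, -0.3, -0.9]
grip_width: 0.597
grip_force: 0.0
```

>>> {"op": "servo_tool", "data": {
  "moves": "0 0 -0.02 0 0 0; 0 0 -0.06 0 0 0; 0 0 -0.1 0 0 0; 0 0 -0.1 0 0 0; 0 0 -0.1 0 0 0",
  "jaw": 0
}}

```text
time_s: 17.9
eef_pos: [535.4, 115.1, 265.1]
orientation: [[-0.727, 0.596, 0.341], [0.54, 0.803, -0.253], [-0.425, 0.0, -0.905]]
force: [-0.3, -0.8, -0.9]
grip_width: 1.0
grip_force: 0.0
```

```bash
cat > k.py <<'E'
# after release: check tube, list free relays from top, plan hover over the next
from h import *
from station import manip
import sys
O,T=tubeT();s=manip.sense();print(s['time_s'],s['eef_pos'])
t=manip.camera('top');P=pts(t)
for n,k in (('blue',masks(t['pixels'])['blue']),):
    for a,N in blobs(k,3):
        if 160<a[0]<420 and a[1]<300: 
            w=onz(t,a,12)[0];q=T.T@(onz(t,a,100)[0]-O)
            print(n,a.round(1),N,'bench',w[:2].round(0))
c=manip.camera('wrist');m=masks(c['pixels'])
print('wrist near mouth',[(k,a.round(0),N) for k in('blue','orange') for a,N in blobs(m[k],10) if 280<a[0]<360 and a[1]<215])
if len(sys.argv)>1:
    x,y,yw=map(float,sys.argv[1:4]);plan([((x,y,150),down(yw),'hover')],s)
E
python3 k.py 638 -221 117.6
```

```text
17.9 [535.38620429 115.12753187 265.10412498]
blue [350.4 174.8] 25 bench [ 627. -201.]
blue [391.3 176.7] 27 bench [ 619. -312.]
blue [396.6 207.9] 24 bench [ 534. -324.]
blue [384.7 248.3] 27 bench [ 426. -289.]
blue [187.2 267.8] 5 bench [381. 248.]
blue [181. 278.] 7 bench [354. 265.]
wrist near mouth []
hover 3.7rows -0.1035 -0.1044 0.1121 0.016 0.069 0.071
hover 3.7rows -0.1454 -0.0713 0.0894 0.016 0.068 0.07
```

>>> {"op": "servo_tool", "data": {
  "moves": "-0.1035 -0.1044 0.1121 0.016 0.069 0.071; -0.1035 -0.1044 0.1121 0.016 0.069 0.071; -0.1035 -0.1044 0.1121 0.016 0.069 0.071; -0.1035 -0.1044 0.1121 0.016 0.069 0.071; -0.1035 -0.1044 0.1121 0.016 0.069 0.071"
}}

```text
time_s: 18.5
eef_pos: [585.4, -57.7, 203.2]
orientation: [[-0.626, 0.765, 0.151], [0.75, 0.644, -0.151], [-0.213, 0.019, -0.977]]
force: [-0.5, 1.2, -0.7]
grip_width: 0.997
grip_force: 0.0
```

>>> {"op": "servo_tool", "data": {
  "moves": "-0.1454 -0.0713 0.0894 0.016 0.068 0.07; -0.1454 -0.0713 0.0894 0.016 0.068 0.07; -0.1454 -0.0713 0.0894 0.016 0.068 0.07; -0.1454 -0.0713 0.0894 0.016 0.068 0.07; -0.1454 -0.0713 0.0894 0.016 0.068 0.07"
}}

```text
time_s: 19.0
eef_pos: [636.4, -225.3, 145.1]
orientation: [[-0.459, 0.888, -0.006], [0.889, 0.459, -0.001], [0.002, -0.006, -1.0]]
force: [-2.0, 0.2, 0.1]
grip_width: 1.0
grip_force: 0.0
```

>>> {"op": "servo_tool", "data": {
  "moves": "0 0 0 0 0 0; 0 0 0 0 0 0; 0 0 0 0 0 0; 0 0 0 0 0 0"
}}

```text
time_s: 19.4
eef_pos: [637.4, -220.4, 149.9]
orientation: [[-0.464, 0.886, -0.002], [0.886, 0.464, -0.002], [-0.001, -0.003, -1.0]]
force: [-0.1, 0.3, -0.0]
grip_width: 0.997
grip_force: 0.0
```

```bash
python3 m.py
```

```text
19.4 [ 637.41238758 -220.40696366  149.93180874] [-25.2  36.4   8.3  61.9  -0.2  37.2] 0.1928357602664188
((array([ 638.6, -221.4]), array([ 628.7, -202.6]), 21.3, 117.6, array([319. , 195.4]), np.int32(82)), 'along', np.float64(-9.7), np.float64(31.3), 'across', np.float64(-10.8), np.float64(11.6), ((633.2860107421875, -212.00259399414062), (22.360322952270508, 40.93031692504883), 27.683406829833984))
grasp [ 638.41468159 -221.04551857] 117.68340682983398
down 2.7rows -0.0009 0.0009 0.1329 -0.001 0.0 -0.0
lift 2.7rows -0.0001 0.0001 -0.133 0.0 0.0 -0.0
via 3.3rows 0.1517 0.0422 -0.0415 -0.016 -0.068 -0.07
via 3.3rows 0.1267 0.0758 -0.0684 -0.015 -0.068 -0.071
pre 1.0rows -0.0 0.0 0.051 -0.0 -0.0 0.001
ins 0.6rows 0.028 0.0 0.0 -0.0 -0.0 -0.0
```

>>> {"op": "servo_tool", "data": {
  "moves": "-0.0009 0.0009 0.09 0 0 0; -0.0009 0.0009 0.11 0 0 0; -0.0009 0.0009 0.1329 0 0 0; -0.0009 0.0009 0.1329 0 0 0; -0.0009 0.0009 0.1329 0 0 0"
}}

```text
time_s: 19.95
eef_pos: [638.4, -221.9, 17.3]
orientation: [[-0.463, 0.886, -0.002], [0.886, 0.463, -0.002], [-0.001, -0.003, -1.0]]
force: [0.2, 0.3, 1.0]
grip_width: 1.001
grip_force: 0.0
```

>>> {"op": "servo_tool", "data": {
  "moves": "0 0 0 0 0 0; 0 0 0 0 0 0; 0 0 0 0 0 0; 0 0 0 0 0 0; 0 0 0 0 0 0",
  "jaw": 1
}}

```text
time_s: 20.45
eef_pos: [638.5, -222.3, 17.2]
orientation: [[-0.463, 0.886, -0.002], [0.886, 0.463, -0.002], [-0.001, -0.002, -1.0]]
force: [-0.9, 0.6, 4.0]
grip_width: 0.225
grip_force: 30.7
```

>>> {"op": "servo_tool", "data": {
  "moves": "0 0 0 0 0 0; 0 0 -0.05 0 0 0; 0 0 -0.1 0 0 0; 0 0 -0.133 0 0 0; 0 0 -0.133 0 0 0"
}}

```text
time_s: 20.95
eef_pos: [641.3, -223.2, 155.2]
orientation: [[-0.463, 0.886, 0.006], [0.886, 0.463, -0.006], [-0.008, 0.002, -1.0]]
force: [0.8, -0.3, -0.4]
grip_width: 0.225
grip_force: 30.3
```

>>> {"op": "servo_tool", "data": {
  "moves": "0.1517 0.0422 -0.0415 -0.016 -0.068 -0.07; 0.1517 0.0422 -0.0415 -0.016 -0.068 -0.07; 0.1517 0.0422 -0.0415 -0.016 -0.068 -0.07; 0.1517 0.0422 -0.0415 -0.016 -0.068 -0.07; 0.1517 0.0422 -0.0415 -0.016 -0.068 -0.07"
}}

```text
time_s: 21.45
eef_pos: [605.5, -65.7, 191.0]
orientation: [[-0.631, 0.76, 0.158], [0.745, 0.65, -0.149], [-0.216, 0.023, -0.976]]
force: [1.1, -0.7, -0.9]
grip_width: 0.223
grip_force: 30.3
```

>>> {"op": "servo_tool", "data": {
  "moves": "0.1267 0.0758 -0.0684 -0.015 -0.068 -0.071; 0.1267 0.0758 -0.0684 -0.015 -0.068 -0.071; 0.1267 0.0758 -0.0684 -0.015 -0.068 -0.071; 0.1267 0.0758 -0.0684 -0.015 -0.068 -0.071; 0.1267 0.0758 -0.0684 -0.015 -0.068 -0.071"
}}

```text
time_s: 21.95
eef_pos: [573.9, 87.1, 232.0]
orientation: [[-0.729, 0.596, 0.336], [0.539, 0.803, -0.253], [-0.421, -0.004, -0.907]]
force: [0.6, -0.5, -0.7]
grip_width: 0.223
grip_force: 30.4
```

>>> {"op": "servo_tool", "data": {
  "moves": "0 0 0.02 0 0 0; 0 0 0.035 0 0 0; 0 0 0.035 0 0 0; 0 0 0.035 0 0 0; 0 0 0.035 0 0 0"
}}

```text
time_s: 22.45
eef_pos: [585.4, 76.4, 200.6]
orientation: [[-0.728, 0.598, 0.335], [0.542, 0.801, -0.255], [-0.421, -0.004, -0.907]]
force: [0.1, -0.7, 0.0]
grip_width: 0.223
grip_force: 30.4
```

```bash
python3 p.py
```

```text
22.45 0.22337983278243628 [-48.56471682   1.10391393  33.87122552]
pre 0.3rows 0.0015 0.0007 0.0149 -0.001 -0.001 0.0
ins 0.6rows 0.028 -0.0 -0.0001 -0.0 0.0 0.0
orange [(array([319. , 278.5]), np.int32(330)), (array([329.4, 366.4]), np.int32(679))]
blue [(array([319. , 228.3]), np.int32(1332))]
tube row160 284 357 320.5
```

Next: insert and release C, then hover over relay F at yaw 97.

>>> {"op": "servo_tool", "data": {
  "moves": "0.0015 0.0007 0.0149 0 -0.001 0; 0.0015 0.0007 0.0149 0 -0.001 0; 0.0015 0.0007 0.0149 0 -0.001 0; 0.0015 0.0007 0.0149 0 -0.001 0"
}}

```text
time_s: 22.9
eef_pos: [589.4, 75.0, 186.7]
orientation: [[-0.727, 0.597, 0.338], [0.54, 0.802, -0.256], [-0.424, -0.003, -0.906]]
force: [0.6, -0.1, 0.3]
grip_width: 0.229
grip_force: 30.4
```

>>> {"op": "servo_tool", "data": {
  "moves": "0.009 0 0 0 0 0; 0.018 0 0 0 0 0; 0.028 0 0 0 0 0; 0.028 0 0 0 0 0; 0.028 0 0 0 0 0"
}}

```text
time_s: 23.4
eef_pos: [568.5, 90.3, 174.1]
orientation: [[-0.728, 0.597, 0.338], [0.539, 0.802, -0.256], [-0.424, -0.004, -0.906]]
force: [0.6, -2.0, 1.2]
grip_width: 0.227
grip_force: 31.6
```

>>> {"op": "servo_tool", "data": {
  "moves": "0 0 0 0 0 0; 0 0 0 0 0 0; 0 0 0 0 0 0; 0 0 0 0 0 0; 0 0 0 0 0 0",
  "jaw": 0.4
}}

```text
time_s: 23.9
eef_pos: [568.7, 90.0, 174.0]
orientation: [[-0.728, 0.597, 0.337], [0.54, 0.802, -0.256], [-0.423, -0.004, -0.906]]
force: [-0.9, 0.2, -0.3]
grip_width: 0.6
grip_force: 0.0
```

>>> {"op": "servo_tool", "data": {
  "moves": "0 0 -0.02 0 0 0; 0 0 -0.06 0 0 0; 0 0 -0.1 0 0 0; 0 0 -0.1 0 0 0; 0 0 -0.1 0 0 0",
  "jaw": 0
}}

```text
time_s: 24.4
eef_pos: [535.4, 116.0, 265.4]
orientation: [[-0.727, 0.597, 0.339], [0.539, 0.802, -0.255], [-0.424, -0.002, -0.905]]
force: [-0.6, 0.2, -0.6]
grip_width: 1.001
grip_force: 0.0
```

```bash
python3 k.py 431 -310 97.4
```

```text
24.4 [535.35946364 115.9628932  265.39248346]
blue [391.3 176.7] 27 bench [ 619. -312.]
blue [396.6 207.9] 24 bench [ 534. -324.]
blue [384.7 248.3] 27 bench [ 426. -289.]
blue [193.2 256.8] 5 bench [411. 231.]
blue [187.2 267.8] 5 bench [381. 248.]
blue [181. 278.] 7 bench [354. 265.]
wrist near mouth []
hover 4.5rows -0.0525 -0.2019 0.0888 0.028 0.066 0.126
hover 4.5rows -0.1426 -0.1549 0.0843 0.027 0.066 0.125
```

>>> {"op": "servo_tool", "data": {
  "moves": "-0.0525 -0.2019 0.0888 0.028 0.066 0.126; -0.0525 -0.2019 0.0888 0.028 0.066 0.126; -0.0525 -0.2019 0.0888 0.028 0.066 0.126; -0.0525 -0.2019 0.0888 0.028 0.066 0.126; -0.0525 -0.2019 0.0888 0.028 0.066 0.126"
}}

```text
time_s: 25.0
eef_pos: [480.7, -100.7, 204.8]
orientation: [[-0.482, 0.865, 0.14], [0.849, 0.5, -0.168], [-0.215, 0.038, -0.976]]
force: [-0.2, 0.6, -0.5]
grip_width: 0.999
grip_force: 0.0
```

>>> {"op": "servo_tool", "data": {
  "moves": "-0.1426 -0.1549 0.0843 0.027 0.066 0.125; -0.1426 -0.1549 0.0843 0.027 0.066 0.125; -0.1426 -0.1549 0.0843 0.027 0.066 0.125; -0.1426 -0.1549 0.0843 0.027 0.066 0.125; -0.1426 -0.1549 0.0843 0.027 0.066 0.125"
}}

```text
time_s: 25.5
eef_pos: [428.0, -313.9, 146.8]
orientation: [[-0.125, 0.992, -0.003], [0.992, 0.125, 0.001], [0.001, -0.003, -1.0]]
force: [-0.2, 0.3, 0.6]
grip_width: 0.999
grip_force: 0.0
```

>>> {"op": "servo_tool", "data": {
  "moves": "0 0 0 0 0 0; 0 0 0 0 0 0; 0 0 0 0 0 0; 0 0 0 0 0 0"
}}

```text
time_s: 25.9
eef_pos: [430.5, -309.3, 149.8]
orientation: [[-0.131, 0.991, -0.0], [0.991, 0.131, -0.001], [-0.001, -0.0, -1.0]]
force: [0.4, -0.6, -0.5]
grip_width: 0.994
grip_force: 0.0
```

```bash
python3 m.py
```

```text
25.9 [ 430.51467168 -309.29102219  149.76769344] [-43.6  21.4 -17.1  51.4  -0.1  38.9] 0.31937210138013006
((array([ 431.5, -311.5]), array([ 427.6, -290.3]), 21.5, 100.4, array([318.5, 197. ]), np.int32(66)), 'along', np.float64(-10.1), np.float64(31.3), 'across', np.float64(-11.0), np.float64(11.1), ((429.4466552734375, -301.0934143066406), (21.976869583129883, 41.38149642944336), 10.029361724853516))
grasp [ 431.5 -311.5] 100.02936172485352
down 2.7rows -0.0022 0.0007 0.1328 -0.0 0.0 -0.014
lift 2.7rows -0.0001 -0.0 -0.133 -0.0 0.0 -0.0
via 4.3rows 0.1839 0.104 -0.0415 -0.026 -0.066 -0.118
via 4.3rows 0.122 0.1659 -0.0626 -0.027 -0.066 -0.119
pre 1.0rows 0.0 -0.0001 0.051 0.0 -0.0 0.0
ins 0.6rows 0.028 0.0001 -0.0 0.0 -0.0 0.0
```

>>> {"op": "servo_tool", "data": {
  "moves": "-0.0022 0.0007 0.09 0 0 -0.014; -0.0022 0.0007 0.11 0 0 -0.014; -0.0022 0.0007 0.1328 0 0 -0.014; -0.0022 0.0007 0.1328 0 0 -0.014; -0.0022 0.0007 0.1328 0 0 -0.014"
}}

```text
time_s: 26.45
eef_pos: [431.5, -312.2, 17.6]
orientation: [[-0.173, 0.985, -0.0], [0.985, 0.173, -0.001], [-0.001, -0.001, -1.0]]
force: [0.3, -1.3, 1.8]
grip_width: 0.998
grip_force: 0.0
```

>>> {"op": "servo_tool", "data": {
  "moves": "0 0 0 0 0 0; 0 0 0 0 0 0; 0 0 0 0 0 0; 0 0 0 0 0 0; 0 0 0 0 0 0",
  "jaw": 1
}}

```text
time_s: 26.95
eef_pos: [431.4, -312.9, 17.6]
orientation: [[-0.172, 0.985, 0.0], [0.985, 0.172, -0.002], [-0.002, 0.0, -1.0]]
force: [-0.5, 0.4, 4.9]
grip_width: 0.224
grip_force: 30.6
```

>>> {"op": "servo_tool", "data": {
  "moves": "0 0 0 0 0 0; 0 0 -0.05 0 0 0; 0 0 -0.1 0 0 0; 0 0 -0.133 0 0 0; 0 0 -0.133 0 0 0"
}}

```text
time_s: 27.45
eef_pos: [433.3, -314.6, 154.7]
orientation: [[-0.172, 0.985, 0.006], [0.985, 0.173, -0.007], [-0.008, 0.004, -1.0]]
force: [-0.1, 0.2, -0.6]
grip_width: 0.225
grip_force: 30.0
```

>>> {"op": "servo_tool", "data": {
  "moves": "0.1839 0.104 -0.0415 -0.026 -0.066 -0.118; 0.1839 0.104 -0.0415 -0.026 -0.066 -0.118; 0.1839 0.104 -0.0415 -0.026 -0.066 -0.118; 0.1839 0.104 -0.0415 -0.026 -0.066 -0.118; 0.1839 0.104 -0.0415 -0.026 -0.066 -0.118"
}}

```text
time_s: 27.95
eef_pos: [502.3, -109.3, 191.6]
orientation: [[-0.506, 0.85, 0.149], [0.835, 0.526, -0.163], [-0.217, 0.042, -0.975]]
force: [0.9, -0.3, -0.4]
grip_width: 0.221
grip_force: 30.0
```

>>> {"op": "servo_tool", "data": {
  "moves": "0.122 0.1659 -0.0626 -0.027 -0.066 -0.119; 0.122 0.1659 -0.0626 -0.027 -0.066 -0.119; 0.122 0.1659 -0.0626 -0.027 -0.066 -0.119; 0.122 0.1659 -0.0626 -0.027 -0.066 -0.119; 0.122 0.1659 -0.0626 -0.027 -0.066 -0.119"
}}

```text
time_s: 28.45
eef_pos: [573.5, 89.8, 232.9]
orientation: [[-0.728, 0.594, 0.341], [0.539, 0.804, -0.25], [-0.423, 0.002, -0.906]]
force: [-0.3, -0.7, 0.1]
grip_width: 0.224
grip_force: 30.0
```

>>> {"op": "servo_tool", "data": {
  "moves": "0 0 0.02 0 0 0; 0 0 0.035 0 0 0; 0 0 0.035 0 0 0; 0 0 0.035 0 0 0; 0 0 0.035 0 0 0"
}}

```text
time_s: 28.95
eef_pos: [584.6, 76.6, 201.3]
orientation: [[-0.726, 0.598, 0.339], [0.542, 0.802, -0.252], [-0.423, 0.001, -0.906]]
force: [0.3, 0.5, -0.5]
grip_width: 0.225
grip_force: 30.0
```

```bash
python3 p.py
```

```text
28.95 0.22540965323707135 [-48.21731951   1.47212936  34.85334293]
pre 0.3rows 0.0012 0.001 0.0159 0.0 0.0 -0.0
ins 0.6rows 0.028 -0.0001 -0.0001 0.0 0.0 -0.0
orange [(array([319. , 277.4]), np.int32(328)), (array([328.9, 365.9]), np.int32(750))]
blue [(array([319. , 226.7]), np.int32(1290))]
tube row160 285 358 321.5
```

>>> {"op": "servo_tool", "data": {
  "moves": "0.0012 0.001 0.0159 0 0 0; 0.0012 0.001 0.0159 0 0 0; 0.0012 0.001 0.0159 0 0 0; 0.0012 0.001 0.0159 0 0 0"
}}

```text
time_s: 29.4
eef_pos: [589.8, 74.4, 186.6]
orientation: [[-0.727, 0.597, 0.34], [0.541, 0.802, -0.252], [-0.423, 0.001, -0.906]]
force: [-0.3, -1.0, -0.7]
grip_width: 0.223
grip_force: 30.0
```

>>> {"op": "servo_tool", "data": {
  "moves": "0.009 0 0 0 0 0; 0.018 0 0 0 0 0; 0.028 0 0 0 0 0; 0.028 0 0 0 0 0; 0.028 0 0 0 0 0"
}}

```text
time_s: 29.9
eef_pos: [568.7, 89.9, 173.8]
orientation: [[-0.728, 0.597, 0.339], [0.541, 0.803, -0.252], [-0.422, -0.0, -0.907]]
force: [-0.6, -0.5, 0.1]
grip_width: 0.223
grip_force: 30.0
```

>>> {"op": "servo_tool", "data": {
  "moves": "0 0 0 0 0 0; 0 0 0 0 0 0; 0 0 0 0 0 0; 0 0 0 0 0 0; 0 0 0 0 0 0",
  "jaw": 0.4
}}

```text
time_s: 30.4
eef_pos: [569.3, 89.3, 174.0]
orientation: [[-0.727, 0.597, 0.339], [0.541, 0.802, -0.252], [-0.423, 0.0, -0.906]]
force: [-0.1, -0.2, -0.1]
grip_width: 0.598
grip_force: 0.0
```

>>> {"op": "servo_tool", "data": {
  "moves": "0 0 -0.02 0 0 0; 0 0 -0.06 0 0 0; 0 0 -0.1 0 0 0; 0 0 -0.1 0 0 0; 0 0 -0.1 0 0 0",
  "jaw": 0
}}

```text
time_s: 30.9
eef_pos: [535.7, 115.0, 265.4]
orientation: [[-0.727, 0.597, 0.341], [0.541, 0.803, -0.252], [-0.424, 0.002, -0.906]]
force: [-0.7, -0.6, -0.1]
grip_width: 1.003
grip_force: 0.0
```

```bash
python3 k.py 641 -309 -173
```

```text
30.9 [535.73966261 115.00105923 265.37651026]
blue [391.3 176.7] 27 bench [ 619. -312.]
blue [396.6 207.9] 24 bench [ 534. -324.]
blue [199.7 245.3] 3 bench [441. 214.]
blue [193.2 256.8] 5 bench [411. 231.]
blue [187.2 267.8] 5 bench [381. 248.]
blue [181. 278.] 7 bench [354. 265.]
wrist near mouth []
hover 4.5rows -0.1285 -0.1388 0.1235 -0.026 0.066 -0.119
hover 4.5rows -0.0885 -0.1888 0.0871 -0.027 0.067 -0.12
```

Four relays are in the tube. Next is relay E.

>>> {"op": "servo_tool", "data": {
  "moves": "-0.1285 -0.1388 0.1235 -0.026 0.066 -0.119; -0.1285 -0.1388 0.1235 -0.026 0.066 -0.119; -0.1285 -0.1388 0.1235 -0.026 0.066 -0.119; -0.1285 -0.1388 0.1235 -0.026 0.066 -0.119; -0.1285 -0.1388 0.1235 -0.026 0.066 -0.119"
}}

```text
time_s: 31.5
eef_pos: [587.8, -100.5, 204.9]
orientation: [[-0.946, 0.257, 0.196], [0.242, 0.965, -0.096], [-0.214, -0.043, -0.976]]
force: [0.8, 0.5, -0.8]
grip_width: 0.998
grip_force: 0.0
```

>>> {"op": "servo_tool", "data": {
  "moves": "-0.0885 -0.1888 0.0871 -0.027 0.067 -0.12; -0.0885 -0.1888 0.0871 -0.027 0.067 -0.12; -0.0885 -0.1888 0.0871 -0.027 0.067 -0.12; -0.0885 -0.1888 0.0871 -0.027 0.067 -0.12; -0.0885 -0.1888 0.0871 -0.027 0.067 -0.12"
}}

```text
time_s: 32.0
eef_pos: [639.2, -313.7, 144.7]
orientation: [[-0.993, -0.12, -0.007], [-0.12, 0.993, 0.002], [0.007, 0.003, -1.0]]
force: [0.8, 0.8, 0.9]
grip_width: 1.001
grip_force: 0.0
```

>>> {"op": "servo_tool", "data": {
  "moves": "0 0 0 0 0 0; 0 0 0 0 0 0; 0 0 0 0 0 0; 0 0 0 0 0 0"
}}

```text
time_s: 32.4
eef_pos: [640.2, -308.3, 149.8]
orientation: [[-0.992, -0.124, -0.003], [-0.124, 0.992, 0.001], [0.003, 0.001, -1.0]]
force: [0.6, 0.2, -0.0]
grip_width: 0.999
grip_force: 0.0
```

```bash
python3 m.py
```

```text
32.4 [ 640.21738812 -308.2885703   149.75044697] [-31.6  40.7  16.2  65.7  -0.  -38.7] 0.2573553880055972
((array([ 642.4, -309.9]), array([ 621.7, -314.2]), 21.2, -168.2, array([316.9, 196.3]), np.int32(75)), 'along', np.float64(-10.2), np.float64(31.6), 'across', np.float64(-11.2), np.float64(11.1), ((631.929443359375, -311.67974853515625), (41.690650939941406, 22.273345947265625), 13.55220890045166))
grasp [ 642.49788674 -309.87955039] -166.44779109954834
down 2.7rows -0.0024 -0.002 0.1327 0.0 -0.001 -0.036
lift 2.7rows -0.0001 0.0002 -0.133 0.0 0.0 0.0
via 4.1rows -0.0125 0.2011 -0.041 0.031 -0.065 0.137
via 4.1rows 0.0611 0.1852 -0.0653 0.03 -0.065 0.138
pre 1.0rows 0.0001 -0.0001 0.051 0.0 0.0 -0.0
ins 0.6rows 0.028 -0.0001 0.0 0.0 0.0 -0.0
```

>>> {"op": "servo_tool", "data": {
  "moves": "-0.0024 -0.002 0.09 0 0 -0.036; -0.0024 -0.002 0.11 0 0 -0.036; -0.0024 -0.002 0.1327 0 0 -0.036; -0.0024 -0.002 0.1327 0 0 -0.036; -0.0024 -0.002 0.1327 0 0 -0.036"
}}

```text
time_s: 32.95
eef_pos: [642.7, -310.7, 17.7]
orientation: [[-0.972, -0.234, -0.003], [-0.234, 0.972, 0.001], [0.003, 0.001, -1.0]]
force: [0.2, -0.1, 1.1]
grip_width: 1.001
grip_force: 0.0
```

>>> {"op": "servo_tool", "data": {
  "moves": "0 0 0 0 0 0; 0 0 0 0 0 0; 0 0 0 0 0 0; 0 0 0 0 0 0; 0 0 0 0 0 0",
  "jaw": 1
}}

```text
time_s: 33.45
eef_pos: [642.7, -311.3, 17.4]
orientation: [[-0.972, -0.234, -0.002], [-0.234, 0.972, 0.0], [0.002, 0.001, -1.0]]
force: [-0.1, 1.1, 2.9]
grip_width: 0.219
grip_force: 30.9
```

>>> {"op": "servo_tool", "data": {
  "moves": "0 0 0 0 0 0; 0 0 -0.05 0 0 0; 0 0 -0.1 0 0 0; 0 0 -0.133 0 0 0; 0 0 -0.133 0 0 0"
}}

```text
time_s: 33.95
eef_pos: [645.4, -312.8, 155.7]
orientation: [[-0.972, -0.234, 0.004], [-0.234, 0.972, -0.004], [-0.003, -0.005, -1.0]]
force: [0.5, -0.3, -0.5]
grip_width: 0.227
grip_force: 30.5
```

>>> {"op": "servo_tool", "data": {
  "moves": "-0.0125 0.2011 -0.041 0.031 -0.065 0.137; -0.0125 0.2011 -0.041 0.031 -0.065 0.137; -0.0125 0.2011 -0.041 0.031 -0.065 0.137; -0.0125 0.2011 -0.041 0.031 -0.065 0.137; -0.0125 0.2011 -0.041 0.031 -0.065 0.137"
}}

```text
time_s: 34.45
eef_pos: [605.9, -107.5, 191.2]
orientation: [[-0.96, 0.197, 0.2], [0.182, 0.979, -0.089], [-0.213, -0.049, -0.976]]
force: [0.1, -0.6, -0.2]
grip_width: 0.225
grip_force: 30.5
```

>>> {"op": "servo_tool", "data": {
  "moves": "0.0611 0.1852 -0.0653 0.03 -0.065 0.138; 0.0611 0.1852 -0.0653 0.03 -0.065 0.138; 0.0611 0.1852 -0.0653 0.03 -0.065 0.138; 0.0611 0.1852 -0.0653 0.03 -0.065 0.138; 0.0611 0.1852 -0.0653 0.03 -0.065 0.138"
}}

```text
time_s: 34.95
eef_pos: [572.1, 89.6, 232.1]
orientation: [[-0.727, 0.597, 0.338], [0.542, 0.802, -0.251], [-0.421, 0.0, -0.907]]
force: [0.5, -0.3, 0.5]
grip_width: 0.223
grip_force: 30.5
```

>>> {"op": "servo_tool", "data": {
  "moves": "0 0 0.02 0 0 0; 0 0 0.035 0 0 0; 0 0 0.035 0 0 0; 0 0 0.035 0 0 0; 0 0 0.035 0 0 0"
}}

```text
time_s: 35.45
eef_pos: [585.4, 76.7, 200.9]
orientation: [[-0.726, 0.599, 0.337], [0.543, 0.801, -0.253], [-0.421, -0.0, -0.907]]
force: [-0.3, 0.5, 0.3]
grip_width: 0.223
grip_force: 30.5
```

```bash
python3 p.py
```

```text
35.45 0.22306069208067253 [-48.64328908   0.88163121  34.24968825]
pre 0.3rows 0.0016 0.0004 0.0153 -0.0 -0.001 -0.001
ins 0.6rows 0.028 0.0 -0.0001 -0.0 0.0 0.0
orange [(array([319. , 279.5]), np.int32(329)), (array([329.3, 366.3]), np.int32(690))]
blue [(array([319. , 229.7]), np.int32(1301))]
tube row160 283 356 319.5
```

>>> {"op": "servo_tool", "data": {
  "moves": "0.0016 0.0003 0.0153 0 0 0; 0.0016 0.0003 0.0153 0 0 0; 0.0016 0.0003 0.0153 0 0 0; 0.0016 0.0003 0.0153 0 0 0"
}}

```text
time_s: 35.9
eef_pos: [589.6, 74.2, 186.7]
orientation: [[-0.726, 0.599, 0.338], [0.543, 0.801, -0.252], [-0.421, 0.0, -0.907]]
force: [0.4, -0.1, 0.9]
grip_width: 0.224
grip_force: 30.5
```

>>> {"op": "servo_tool", "data": {
  "moves": "0.009 0 0 0 0 0; 0.018 0 0 0 0 0; 0.028 0 0 0 0 0; 0.028 0 0 0 0 0; 0.028 0 0 0 0 0"
}}

```text
time_s: 36.4
eef_pos: [568.5, 89.8, 173.9]
orientation: [[-0.727, 0.598, 0.337], [0.542, 0.801, -0.252], [-0.421, -0.001, -0.907]]
force: [-0.4, 0.1, -0.3]
grip_width: 0.227
grip_force: 30.5
```

>>> {"op": "servo_tool", "data": {
  "moves": "0 0 0 0 0 0; 0 0 0 0 0 0; 0 0 0 0 0 0; 0 0 0 0 0 0; 0 0 0 0 0 0",
  "jaw": 0.4
}}

```text
time_s: 36.9
eef_pos: [569.1, 89.3, 174.1]
orientation: [[-0.727, 0.599, 0.337], [0.543, 0.801, -0.252], [-0.421, -0.001, -0.907]]
force: [0.0, 0.0, -0.3]
grip_width: 0.6
grip_force: 0.0
```

>>> {"op": "servo_tool", "data": {
  "moves": "0 0 -0.02 0 0 0; 0 0 -0.06 0 0 0; 0 0 -0.1 0 0 0; 0 0 -0.1 0 0 0; 0 0 -0.1 0 0 0",
  "jaw": 0
}}

```text
time_s: 37.4
eef_pos: [535.8, 114.9, 265.6]
orientation: [[-0.726, 0.598, 0.339], [0.543, 0.801, -0.252], [-0.422, 0.001, -0.907]]
force: [-0.9, -0.4, 0.8]
grip_width: 0.998
grip_force: 0.0
```

```bash
python3 k.py 539.4 -304 -99
```

```text
37.4 [535.76795222 114.90308303 265.59088325]
blue [396.6 207.9] 24 bench [ 534. -324.]
blue [199.2 245.4] 5 bench [441. 215.]
blue [193.2 256.8] 5 bench [411. 231.]
blue [187.2 267.8] 5 bench [381. 248.]
blue [181. 278.] 7 bench [354. 265.]
wrist near mouth [('blue', array([320.,   2.]), np.int32(108)), ('orange', array([320.,  37.]), np.int32(161))]
hover 3.5rows -0.0453 -0.0834 0.0529 -0.035 0.022 -0.161
hover 3.5rows -0.001 -0.1007 0.0409 -0.035 0.021 -0.16
hover 3.5rows 0.0464 -0.093 0.0315 -0.036 0.021 -0.161
hover 3.5rows 0.0847 -0.0625 0.0269 -0.036 0.022 -0.16
```

>>> {"op": "servo_tool", "data": {
  "moves": "-0.0453 -0.0834 0.0529 -0.035 0.022 -0.161; -0.0453 -0.0834 0.0529 -0.035 0.022 -0.161; -0.0453 -0.0834 0.0529 -0.035 0.022 -0.161; -0.0453 -0.0834 0.0529 -0.035 0.022 -0.161; -0.0453 -0.0834 0.0529 -0.035 0.022 -0.161"
}}

```text
time_s: 38.0
eef_pos: [535.7, 8.0, 234.5]
orientation: [[-0.939, 0.132, 0.316], [0.095, 0.987, -0.13], [-0.329, -0.092, -0.94]]
force: [-0.5, 0.3, -0.2]
grip_width: 1.001
grip_force: 0.0
```

>>> {"op": "servo_tool", "data": {
  "moves": "-0.001 -0.1007 0.0409 -0.035 0.021 -0.16; -0.001 -0.1007 0.0409 -0.035 0.021 -0.16; -0.001 -0.1007 0.0409 -0.035 0.021 -0.16; -0.001 -0.1007 0.0409 -0.035 0.021 -0.16; -0.001 -0.1007 0.0409 -0.035 0.021 -0.16"
}}

```text
time_s: 38.5
eef_pos: [537.2, -95.7, 206.1]
orientation: [[-0.897, -0.369, 0.242], [-0.388, 0.921, -0.032], [-0.211, -0.123, -0.97]]
force: [0.5, 0.7, -0.3]
grip_width: 1.0
grip_force: 0.0
```

>>> {"op": "servo_tool", "data": {
  "moves": "0.0464 -0.093 0.0315 -0.036 0.021 -0.161; 0.0464 -0.093 0.0315 -0.036 0.021 -0.161; 0.0464 -0.093 0.0315 -0.036 0.021 -0.161; 0.0464 -0.093 0.0315 -0.036 0.021 -0.161; 0.0464 -0.093 0.0315 -0.036 0.021 -0.161"
}}

```text
time_s: 39.0
eef_pos: [538.2, -199.3, 177.4]
orientation: [[-0.612, -0.781, 0.125], [-0.786, 0.618, 0.017], [-0.09, -0.088, -0.992]]
force: [0.1, -0.4, -1.1]
grip_width: 0.996
grip_force: 0.0
```

>>> {"op": "servo_tool", "data": {
  "moves": "0.0847 -0.0625 0.0269 -0.036 0.022 -0.16; 0.0847 -0.0625 0.0269 -0.036 0.022 -0.16; 0.0847 -0.0625 0.0269 -0.036 0.022 -0.16; 0.0847 -0.0625 0.0269 -0.036 0.022 -0.16; 0.0847 -0.0625 0.0269 -0.036 0.022 -0.16"
}}

```text
time_s: 39.5
eef_pos: [539.0, -303.3, 148.9]
orientation: [[-0.162, -0.987, -0.004], [-0.987, 0.162, -0.001], [0.002, 0.004, -1.0]]
force: [-0.1, -0.4, 0.0]
grip_width: 0.996
grip_force: 0.0
```

>>> {"op": "servo_tool", "data": {
  "moves": "0 0 0 0 0 0; 0 0 0 0 0 0; 0 0 0 0 0 0; 0 0 0 0 0 0"
}}

```text
time_s: 39.9
eef_pos: [538.5, -304.2, 149.8]
orientation: [[-0.159, -0.987, -0.003], [-0.987, 0.159, -0.001], [0.002, 0.003, -1.0]]
force: [0.3, -0.8, 0.3]
grip_width: 0.999
grip_force: 0.0
```

```bash
python3 m.py
```

```text
39.9 [ 538.53202704 -304.23777155  149.76346044] [ -36.1   30.5   -2.3   57.4   -0.2 -117. ] 0.36874115403048435
((array([ 539.4, -304.2]), array([ 536. , -325.1]), 21.3, -99.1, array([319. , 195.4]), np.int32(82)), 'along', np.float64(-9.7), np.float64(30.4), 'across', np.float64(-10.9), np.float64(10.8), ((537.7337036132812, -314.419921875), (40.069847106933594, 21.63360595703125), 80.78475189208984))
grasp [ 539.33673677 -304.59496552] -99.21524810791016
down 2.7rows -0.0 -0.0012 0.1328 0.001 -0.001 0.0
lift 2.7rows -0.0002 -0.0001 -0.133 -0.0 0.0 0.0
via 3.5rows -0.098 0.0074 -0.0205 0.036 -0.021 0.16
via 3.5rows -0.084 0.052 -0.0179 0.035 -0.021 0.16
via 3.5rows -0.0502 0.0843 -0.021 0.035 -0.022 0.16
via 3.5rows -0.0057 0.0959 -0.0291 0.036 -0.022 0.161
pre 1.0rows 0.0 -0.0 0.051 0.0 0.0 -0.0
ins 0.6rows 0.028 -0.0 -0.0 0.0 0.0 -0.0
```

>>> {"op": "servo_tool", "data": {
  "moves": "0 -0.0012 0.09 0 0 0; 0 -0.0012 0.11 0 0 0; 0 -0.0012 0.1328 0 0 0; 0 -0.0012 0.1328 0 0 0; 0 -0.0012 0.1328 0 0 0"
}}

```text
time_s: 40.45
eef_pos: [539.3, -304.9, 17.2]
orientation: [[-0.158, -0.987, -0.004], [-0.987, 0.158, -0.001], [0.001, 0.004, -1.0]]
force: [0.9, -0.3, 0.5]
grip_width: 0.997
grip_force: 0.0
```

>>> {"op": "servo_tool", "data": {
  "moves": "0 0 0 0 0 0; 0 0 0 0 0 0; 0 0 0 0 0 0; 0 0 0 0 0 0; 0 0 0 0 0 0",
  "jaw": 1
}}

```text
time_s: 40.95
eef_pos: [539.6, -305.0, 17.4]
orientation: [[-0.158, -0.987, -0.003], [-0.987, 0.158, -0.002], [0.002, 0.003, -1.0]]
force: [-0.2, -0.2, 3.8]
grip_width: 0.223
grip_force: 31.4
```

>>> {"op": "servo_tool", "data": {
  "moves": "0 0 0 0 0 0; 0 0 -0.05 0 0 0; 0 0 -0.1 0 0 0; 0 0 -0.133 0 0 0; 0 0 -0.133 0 0 0"
}}

```text
time_s: 41.45
eef_pos: [542.2, -306.4, 155.1]
orientation: [[-0.158, -0.987, 0.003], [-0.987, 0.158, -0.006], [0.006, -0.004, -1.0]]
force: [0.7, -0.7, 0.1]
grip_width: 0.221
grip_force: 30.9
```

>>> {"op": "servo_tool", "data": {
  "moves": "-0.098 0.0074 -0.0205 0.036 -0.021 0.16; -0.098 0.0074 -0.0205 0.036 -0.021 0.16; -0.098 0.0074 -0.0205 0.036 -0.021 0.16; -0.098 0.0074 -0.0205 0.036 -0.021 0.16; -0.098 0.0074 -0.0205 0.036 -0.021 0.16"
}}

```text
time_s: 41.95
eef_pos: [547.2, -206.0, 169.5]
orientation: [[-0.61, -0.783, 0.124], [-0.788, 0.616, 0.015], [-0.088, -0.089, -0.992]]
force: [-0.1, 0.7, 0.3]
grip_width: 0.222
grip_force: 30.9
```

>>> {"op": "servo_tool", "data": {
  "moves": "-0.084 0.052 -0.0179 0.035 -0.021 0.16; -0.084 0.052 -0.0179 0.035 -0.021 0.16; -0.084 0.052 -0.0179 0.035 -0.021 0.16; -0.084 0.052 -0.0179 0.035 -0.021 0.16; -0.084 0.052 -0.0179 0.035 -0.021 0.16"
}}

```text
time_s: 42.45
eef_pos: [555.6, -108.1, 190.0]
orientation: [[-0.894, -0.378, 0.24], [-0.396, 0.918, -0.032], [-0.208, -0.124, -0.97]]
force: [-0.6, 0.9, 0.0]
grip_width: 0.226
grip_force: 30.9
```

>>> {"op": "servo_tool", "data": {
  "moves": "-0.0502 0.0843 -0.021 0.035 -0.022 0.16; -0.0502 0.0843 -0.021 0.035 -0.022 0.16; -0.0502 0.0843 -0.021 0.035 -0.022 0.16; -0.0502 0.0843 -0.021 0.035 -0.022 0.16; -0.0502 0.0843 -0.021 0.035 -0.022 0.16"
}}

```text
time_s: 42.95
eef_pos: [564.1, -10.3, 210.4]
orientation: [[-0.94, 0.124, 0.318], [0.087, 0.988, -0.129], [-0.33, -0.093, -0.939]]
force: [-1.1, -0.2, 0.3]
grip_width: 0.223
grip_force: 30.9
```

>>> {"op": "servo_tool", "data": {
  "moves": "-0.0057 0.0959 -0.0291 0.036 -0.022 0.161; -0.0057 0.0959 -0.0291 0.036 -0.022 0.161; -0.0057 0.0959 -0.0291 0.036 -0.022 0.161; -0.0057 0.0959 -0.0291 0.036 -0.022 0.161; -0.0057 0.0959 -0.0291 0.036 -0.022 0.161"
}}

```text
time_s: 43.45
eef_pos: [572.9, 87.5, 230.6]
orientation: [[-0.732, 0.593, 0.335], [0.536, 0.805, -0.254], [-0.421, -0.007, -0.907]]
force: [0.3, 0.0, -0.1]
grip_width: 0.222
grip_force: 30.9
```

>>> {"op": "servo_tool", "data": {
  "moves": "0 0 0.02 0 0 0; 0 0 0.035 0 0 0; 0 0 0.035 0 0 0; 0 0 0.035 0 0 0; 0 0 0.035 0 0 0"
}}

```text
time_s: 43.95
eef_pos: [584.7, 77.8, 200.3]
orientation: [[-0.729, 0.595, 0.337], [0.538, 0.803, -0.254], [-0.422, -0.004, -0.907]]
force: [-0.5, -0.1, 0.0]
grip_width: 0.225
grip_force: 30.9
```

```bash
python3 p.py
```

```text
43.95 0.22458479967195283 [-47.20307561   0.41381075  34.18285225]
pre 0.3rows 0.0002 -0.0 0.0152 -0.001 -0.0 0.001
ins 0.6rows 0.028 -0.0 0.0 0.0 -0.0 0.0
orange [(array([319. , 283.5]), np.int32(330)), (array([328.9, 366.2]), np.int32(719))]
blue [(array([318.8, 233.3]), np.int32(1314))]
tube row160 283 356 319.5
```

>>> {"op": "servo_tool", "data": {
  "moves": "0.0002 0 0.0152 0 0 0.001; 0.0002 0 0.0152 0 0 0.001; 0.0002 0 0.0152 0 0 0.001; 0.0002 0 0.0152 0 0 0.001"
}}

```text
time_s: 44.4
eef_pos: [589.5, 74.7, 186.4]
orientation: [[-0.727, 0.598, 0.337], [0.542, 0.801, -0.254], [-0.422, -0.002, -0.906]]
force: [0.4, 1.0, -0.5]
grip_width: 0.219
grip_force: 30.9
```

>>> {"op": "servo_tool", "data": {
  "moves": "0.009 0 0 0 0 0; 0.018 0 0 0 0 0; 0.028 0 0 0 0 0; 0.028 0 0 0 0 0; 0.028 0 0 0 0 0"
}}

```text
time_s: 44.9
eef_pos: [568.5, 90.1, 173.8]
orientation: [[-0.727, 0.598, 0.337], [0.542, 0.801, -0.254], [-0.422, -0.003, -0.907]]
force: [0.2, -1.1, 0.1]
grip_width: 0.222
grip_force: 31.4
```

>>> {"op": "servo_tool", "data": {
  "moves": "0 0 0 0 0 0; 0 0 0 0 0 0; 0 0 0 0 0 0; 0 0 0 0 0 0; 0 0 0 0 0 0",
  "jaw": 0.4
}}

```text
time_s: 45.4
eef_pos: [568.9, 89.6, 173.8]
orientation: [[-0.727, 0.599, 0.336], [0.542, 0.801, -0.254], [-0.422, -0.003, -0.907]]
force: [-0.0, -0.6, 0.7]
grip_width: 0.603
grip_force: 0.0
```

>>> {"op": "servo_tool", "data": {
  "moves": "0 0 -0.02 0 0 0; 0 0 -0.06 0 0 0; 0 0 -0.1 0 0 0; 0 0 -0.1 0 0 0; 0 0 -0.1 0 0 0",
  "jaw": 0
}}

```text
time_s: 45.9
eef_pos: [535.7, 115.5, 265.3]
orientation: [[-0.726, 0.598, 0.338], [0.542, 0.801, -0.254], [-0.423, -0.001, -0.906]]
force: [-0.2, 0.0, -1.1]
grip_width: 1.001
grip_force: 0.0
```

```bash
python3 k.py 454 -32 84.7; python3 - <<'E'
from h import *
from station import manip
plan([((454,-32,220),down(84.7),'pin')],manip.sense())
E
```

```text
45.9 [535.68510058 115.45365677 265.25339494]
blue [213.5 222.6] 11 bench [503. 176.]
blue [199.  245.5] 4 bench [441. 215.]
blue [193.2 256.8] 5 bench [411. 231.]
blue [187.2 267.8] 5 bench [381. 248.]
blue [181. 278.] 7 bench [354. 265.]
wrist near mouth [('blue', array([319.,   3.]), np.int32(116)), ('blue', array([319.,  72.]), np.int32(196)), ('orange', array([320.,  38.]), np.int32(162)), ('orange', array([319., 106.]), np.int32(140))]
hover 3.7rows 0.0141 -0.0835 0.0571 0.035 0.063 0.16
hover 3.7rows -0.0379 -0.0705 0.0634 0.036 0.064 0.16
pin 3.7rows -0.0012 -0.0829 0.0248 0.035 0.063 0.16
pin 3.7rows -0.0456 -0.0679 0.0286 0.035 0.064 0.16
```

All six relays are in the tube, with the rearmost tab at (319,106) well below the pin hole at (319,155). Now the pin.

>>> {"op": "servo_tool", "data": {
  "moves": "-0.0012 -0.0829 0.0248 0.035 0.063 0.16; -0.0012 -0.0829 0.0248 0.035 0.063 0.16; -0.0012 -0.0829 0.0248 0.035 0.063 0.16; -0.0012 -0.0829 0.0248 0.035 0.063 0.16; -0.0012 -0.0829 0.0248 0.035 0.063 0.16"
}}

```text
time_s: 46.5
eef_pos: [495.2, 40.6, 241.5]
orientation: [[-0.382, 0.914, 0.136], [0.898, 0.402, -0.177], [-0.216, 0.054, -0.975]]
force: [1.1, -0.9, 0.2]
grip_width: 1.005
grip_force: 0.0
```

>>> {"op": "servo_tool", "data": {
  "moves": "-0.0456 -0.0679 0.0286 0.035 0.064 0.16; -0.0456 -0.0679 0.0286 0.035 0.064 0.16; -0.0456 -0.0679 0.0286 0.035 0.064 0.16; -0.0456 -0.0679 0.0286 0.035 0.064 0.16; -0.0456 -0.0679 0.0286 0.035 0.064 0.16"
}}

```text
time_s: 47.0
eef_pos: [454.3, -32.6, 219.9]
orientation: [[0.093, 0.996, -0.001], [0.996, -0.093, 0.001], [0.001, -0.001, -1.0]]
force: [0.1, -0.2, -0.1]
grip_width: 1.003
grip_force: 0.0
```

>>> {"op": "servo_tool", "data": {
  "moves": "0 0 0 0 0 0; 0 0 0 0 0 0; 0 0 0 0 0 0; 0 0 0 0 0 0"
}}

```text
time_s: 47.4
eef_pos: [454.4, -31.3, 221.0]
orientation: [[0.091, 0.996, 0.001], [0.996, -0.091, 0.001], [0.001, 0.001, -1.0]]
force: [-0.6, -0.5, -0.1]
grip_width: 1.001
grip_force: 0.0
```

```bash
python3 - <<'E'
from h import *
from station import manip
import pickle
s=manip.sense();c=manip.camera('wrist');pickle.dump((s,c),open('pin.pkl','wb'))
print(s['time_s'],s['eef_pos'],np.array(s['q']).round(1))
m=masks(c['pixels']);P=pts(c,s)
r=m['red'];n,l,st,ce=cv2.connectedComponentsWithStats(r);i=1+st[1:,4].argmax();k=l==i;print('red',ce[i],st[i])
z=P[k][:,2];zt=np.percentile(z,95);print('ztop',zt)
top=k&(abs(P[:,:,2]-zt)<2.5);cn=np.argwhere(top)[:,::-1]
w=onz(c,cn,100,s)[:,:2].astype(np.float32);print('top face',cv2.minAreaRect(w))
y=m['yellow'];n,l,st,ce=cv2.connectedComponentsWithStats(y);i=1+st[1:,4].argmax();k=l==i;print('yellow',ce[i],st[i],'z',np.percentile(P[k][:,2],[10,50,90]))
w=onz(c,np.argwhere(k)[:,::-1],70,s)[:,:2].astype(np.float32);print('loop',cv2.minAreaRect(w))
cv2.imwrite('pics/p1.png',cv2.resize(c['pixels'][90:310,200:440],None,fx=2.5,fy=2.5)[:,:,::-1])
E
```

```text
47.4 [454.35367962 -31.28679053 221.02377896] [-13.2  10.  -21.3  58.6   0.1  82. ]
red [318.92141454 189.52062868] [310 174  18  31 509]
ztop 100.3728020193525
top face ((455.84991455078125, -25.28884506225586), (19.405839920043945, 12.803497314453125), 84.33644104003906)
yellow [316.9961039  222.05194805] [289 186  56  63 770] z [67.09039672 70.98535515 73.97153737]
loop ((451.39617919921875, -56.915550231933594), (54.93149948120117, 46.14399719238281), 81.62543487548828)
```

View pics/p1.png

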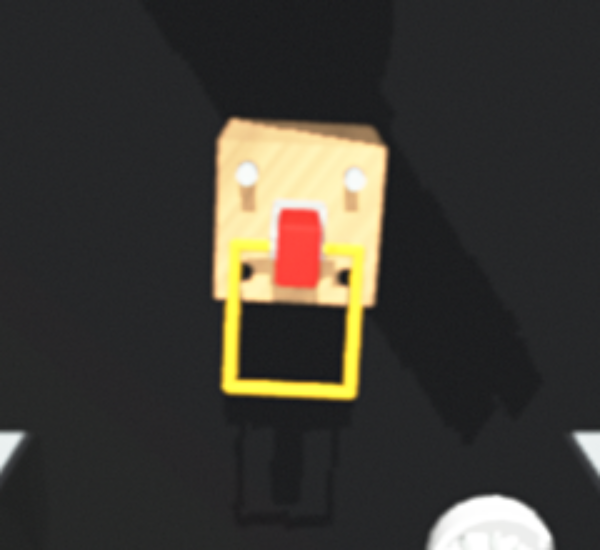

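The crop shows the pin: red grip at crop (298,248), the loop from (236,245) to its bar at (290,390), and the studs on the block at (247,173) and (355,180).

```bash
python3 - <<'E'
from h import *
from station import manip
import pickle
s,c=pickle.load(open('pin.pkl','rb'));P=pts(c,s)
for u,v in [(247,173),(355,180),(247,195),(298,212),(300,270),(245,270),(345,275),(290,390)]:
    a,b=int(200+u/2.5),int(90+v/2.5);print(u,v,P[b,a].round(1))
s=manip.sense();D=down(82.5);g=(455.8,-25.3)
plan([((*g,130),D,'a'),((*g,91.5),D,'down'),((*g,245),D,'lift')],s)
E
```

```text
247 173 [440.5  -5.6  64.5]
355 180 [476.6 -11.3  65.5]
247 195 [439.2 -14.4  58.4]
298 212 [457.  -16.6  79.2]
300 270 [456.5 -30.3  99.9]
245 270 [436.3 -41.   58.5]
345 275 [471.1 -46.3  57.5]
290 390 [448.5 -80.9  74.4]
a 1.8rows 0.0061 0.0008 0.091 0.0 -0.0 0.013
down 0.8rows -0.0001 -0.0001 0.0385 0.0 -0.0 -0.0
lift 3.1rows 0.0002 0.0002 -0.1535 0.0 -0.0 -0.0
```

>>> {"op": "servo_tool", "data": {
  "moves": "0.006 0.0008 0.091 0 0 0.013; 0.006 0.0008 0.091 0 0 0.013; 0.006 0.0008 0.1295 0 0 0.013; 0.006 0.0008 0.1295 0 0 0.013; 0.006 0.0008 0.1295 0 0 0.013"
}}

```text
time_s: 47.95
eef_pos: [455.7, -25.6, 92.0]
orientation: [[0.133, 0.991, -0.0], [0.991, -0.133, 0.001], [0.001, -0.001, -1.0]]
force: [0.3, -0.9, 1.3]
grip_width: 0.999
grip_force: 0.0
```

>>> {"op": "servo_tool", "data": {
  "moves": "0 0 0 0 0 0; 0 0 0 0 0 0; 0 0 0 0 0 0; 0 0 0 0 0 0; 0 0 0 0 0 0",
  "jaw": 1,
  "grip_force": 70
}}

```text
time_s: 48.45
eef_pos: [456.0, -25.7, 91.9]
orientation: [[0.133, 0.991, 0.001], [0.991, -0.133, 0.001], [0.001, 0.001, -1.0]]
force: [-0.2, 0.9, 22.6]
grip_width: 0.152
grip_force: 59.4
```

>>> {"op": "servo_tool", "data": {
  "moves": "0 0 0 0 0 0; 0 0 0 0 0 0; 0 0 0 0 0 0; 0 0 0 0 0 0"
}}

```text
time_s: 48.85
eef_pos: [456.1, -25.8, 92.0]
orientation: [[0.133, 0.991, 0.001], [0.991, -0.133, 0.001], [0.001, 0.001, -1.0]]
force: [-0.8, 0.2, 6.4]
grip_width: 0.145
grip_force: 68.2
```

```bash
python3 - <<'E'
from h import *
from station import manip
s=manip.sense();print(s['force'],s['ft_torque'],s['grip_width'],s['eef_pos'])
O,T=tubeT();Q=place_R(T);p=np.array(s['eef_pos'])
plan([(p+[0,0,155],np.array(s['orientation']),'lift'),(O+T@[14,.5,130],Q,'over')],s)
E
```

```text
[-0.79874295  0.22045283  6.3599387 ] [ 0.01268253  0.28421339 -0.01734945] 0.14459234576517416 [456.13342681 -25.75766288  91.99864329]
lift 3.1rows 0.0002 0.0002 -0.155 0.0 0.0 0.0
over 3.8rows 0.0831 0.0148 -0.007 -0.037 -0.063 -0.167
over 3.8rows 0.0617 0.0553 -0.0176 -0.036 -0.062 -0.166
```

```bash
python3 - <<'E'
from h import *
from station import manip
s=manip.sense()
O,T=tubeT();Q=place_R(T);p=np.array(s['eef_pos'])
plan([(p+[0,0,195],np.array(s['orientation']),'lift'),(O+T@[14,.5,150],Q,'over')],s)
E
```

```text
lift 3.9rows 0.0002 0.0002 -0.195 0.0 0.0 0.0
over 3.8rows 0.0852 0.0111 0.0039 -0.037 -0.063 -0.167
over 3.8rows 0.0676 0.0526 -0.0078 -0.036 -0.062 -0.166
```

>>> {"op": "servo_tool", "data": {
  "moves": "0.0002 0.0002 -0.03 0 0 0; 0.0002 0.0002 -0.07 0 0 0; 0.0002 0.0002 -0.115 0 0 0; 0.0002 0.0002 -0.16 0 0 0; 0.0002 0.0002 -0.195 0 0 0"
}}

```text
time_s: 49.35
eef_pos: [456.1, -25.7, 289.2]
orientation: [[0.133, 0.991, 0.002], [0.991, -0.133, 0.001], [0.001, 0.002, -1.0]]
force: [0.9, -0.4, -2.3]
grip_width: 0.147
grip_force: 69.0
```

>>> {"op": "servo_tool", "data": {
  "moves": "0 0 0 0 0 0; 0 0 0 0 0 0"
}}

```text
time_s: 49.55
eef_pos: [456.2, -25.8, 286.6]
orientation: [[0.133, 0.991, 0.001], [0.991, -0.133, 0.001], [0.001, 0.001, -1.0]]
force: [-0.7, 0.3, -1.2]
grip_width: 0.145
grip_force: 69.2
```

>>> {"op": "servo_tool", "data": {
  "moves": "0.0852 0.0111 0.0039 -0.037 -0.063 -0.167; 0.0852 0.0111 0.0039 -0.037 -0.063 -0.167; 0.0852 0.0111 0.0039 -0.037 -0.063 -0.167; 0.0852 0.0111 0.0039 -0.037 -0.063 -0.167; 0.0852 0.0111 0.0039 -0.037 -0.063 -0.167"
}}

```text
time_s: 50.05
eef_pos: [476.5, 58.1, 280.7]
orientation: [[-0.372, 0.918, 0.136], [0.903, 0.392, -0.177], [-0.216, 0.057, -0.975]]
force: [-0.6, -0.1, -0.4]
grip_width: 0.148
grip_force: 69.0
```

>>> {"op": "servo_tool", "data": {
  "moves": "0.0676 0.0526 -0.0078 -0.036 -0.062 -0.166; 0.0676 0.0526 -0.0078 -0.036 -0.062 -0.166; 0.0676 0.0526 -0.0078 -0.036 -0.062 -0.166; 0.0676 0.0526 -0.0078 -0.036 -0.062 -0.166; 0.0676 0.0526 -0.0078 -0.036 -0.062 -0.166"
}}

```text
time_s: 50.55
eef_pos: [499.2, 140.0, 277.1]
orientation: [[-0.728, 0.599, 0.334], [0.543, 0.801, -0.252], [-0.418, -0.003, -0.908]]
force: [-0.9, 0.1, -1.2]
grip_width: 0.146
grip_force: 69.1
```

>>> {"op": "servo_tool", "data": {
  "moves": "0 0 0 0 0 0; 0 0 0 0 0 0; 0 0 0 0 0 0; 0 0 0 0 0 0"
}}

```text
time_s: 50.95
eef_pos: [501.1, 139.9, 278.9]
orientation: [[-0.726, 0.6, 0.336], [0.544, 0.8, -0.252], [-0.42, -0.0, -0.908]]
force: [0.0, -0.4, -1.0]
grip_width: 0.145
grip_force: 69.1
```

```bash
python3 - <<'E'
from h import *
from station import manip
s=manip.sense();O,T=tubeT();Q=place_R(T)
print(s['time_s'],T.T@(np.array(s['eef_pos'])-O),s['grip_width'])
plan([(O+T@[14,.5,125],Q,'c')],s)
c=manip.camera('wrist');cv2.imwrite('pics/p2.png',cv2.resize(c['pixels'][90:340,200:440],None,fx=2.4,fy=2.4)[:,:,::-1])
E
```

```text
50.95 [ 13.93036573   0.56143191 149.41491524] 0.14453190744126446
c 0.5rows -0.0 0.0001 0.0244 -0.001 -0.001 -0.001
```

View pics/p2.png

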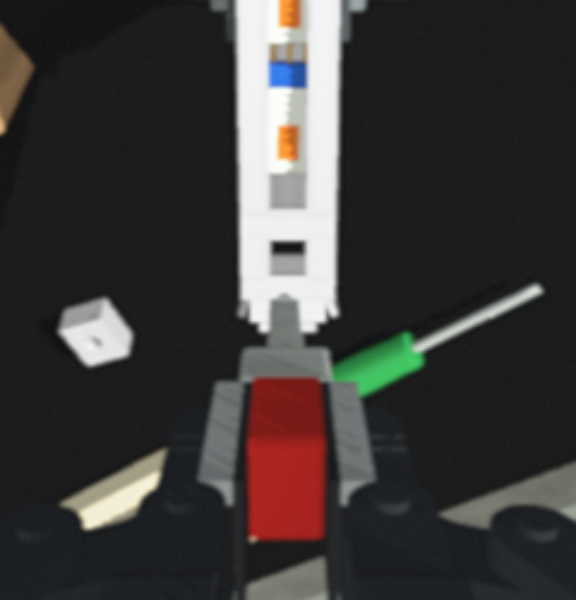

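The crop shows the pin tip at (285,298), in line with the hole at (288,258) and matching the projection for a pin on the tool axis. The rearmost relay lies well below the hole. Now I lower the pin.

>>> {"op": "servo_tool", "data": {
  "moves": "0 -0.0002 0.015 -0.001 -0.001 -0.001; 0 -0.0002 0.03 -0.001 -0.001 -0.001; 0 -0.0002 0.036 -0.001 -0.001 -0.001; 0 -0.0002 0.036 -0.001 -0.001 -0.001"
}}

```text
time_s: 51.4
eef_pos: [512.5, 130.6, 245.5]
orientation: [[-0.728, 0.596, 0.339], [0.54, 0.803, -0.252], [-0.422, -0.0, -0.906]]
force: [0.6, -0.2, -0.1]
grip_width: 0.15
grip_force: 69.1
```

>>> {"op": "servo_tool", "data": {
  "moves": "0 0 0.006 0 0 0; 0 0 0.012 0 0 0; 0 0 0.018 0 0 0; 0 0 0.024 0 0 0; 0 0 0.024 0 0 0"
}}

```text
time_s: 51.9
eef_pos: [520.7, 124.6, 223.5]
orientation: [[-0.728, 0.595, 0.339], [0.539, 0.803, -0.252], [-0.423, -0.0, -0.906]]
force: [-0.6, 0.6, -1.5]
grip_width: 0.15
grip_force: 69.1
```

```bash
cat > f.py <<'E'
from h import *
from station import manip
s=manip.sense();O,T=tubeT()
print(s['time_s'],(T.T@(np.array(s['eef_pos'])-O)).round(2),'F',(T.T@np.array(s['force'])).round(1),(T.T@np.array(s['ft_torque'])).round(2),s['grip_width'])
E
python3 f.py
```

```text
51.9 [14.8   1.11 88.78] F [ 1.3 -0.1 -1. ] [-0.09 -0.54 -0.01] 0.15049897008352883
```

>>> {"op": "servo_tool", "data": {
  "moves": "-0.0008 0.0004 0.007 0 0 0; -0.0008 0.0004 0.014 0 0 0; -0.0008 0.0004 0.021 0 0 0; -0.0008 0.0004 0.028 0 0 0; -0.0008 0.0004 0.028 0 0 0"
}}

```text
time_s: 52.4
eef_pos: [530.9, 117.3, 198.2]
orientation: [[-0.728, 0.595, 0.339], [0.539, 0.803, -0.252], [-0.422, -0.001, -0.906]]
force: [0.3, -0.0, -0.6]
grip_width: 0.147
grip_force: 69.1
```

>>> {"op": "servo_tool", "data": {
  "moves": "0 0 0.0015 0 0 0; 0 0 0.003 0 0 0; 0 0 0.003 0 0 0; 0 0 0.003 0 0 0"
}}

```text
time_s: 52.8
eef_pos: [532.3, 117.1, 196.8]
orientation: [[-0.728, 0.595, 0.341], [0.539, 0.804, -0.251], [-0.423, 0.001, -0.906]]
force: [-0.1, -0.6, -0.2]
grip_width: 0.149
grip_force: 69.1
```

```bash
python3 f.py
```

```text
52.8 [13.54  0.19 58.73] F [-0.1  0.5 -0.3] [ 0.04 -0.53 -0.  ] 0.14911689614006532
```

>>> {"op": "servo_tool", "data": {
  "moves": "0 0 0.001 0 0 0; 0 0 0.002 0 0 0; 0 0 0.003 0 0 0; 0 0 0.003 0 0 0; 0 0 0.003 0 0 0"
}}

```text
time_s: 53.3
eef_pos: [533.1, 116.8, 195.7]
orientation: [[-0.728, 0.594, 0.342], [0.539, 0.804, -0.251], [-0.424, 0.002, -0.906]]
force: [-16.0, 4.5, 21.6]
grip_width: 0.147
grip_force: 73.2
```

```bash
python3 f.py
```

```text
53.3 [1.335e+01 1.000e-02 5.735e+01] F [ 5.   6.  26.2] [ 1.32 -1.52  0.01] 0.1469220148075883
```

>>> {"op": "servo_tool", "data": {
  "moves": "0 0 0 0 0 0; 0 0 0 0 0 0; 0 0 0 0 0 0; 0 0 0 0 0 0; 0 0 0 0 0 0",
  "jaw": 0.5
}}

```text
time_s: 53.8
eef_pos: [533.3, 116.2, 193.8]
orientation: [[-0.728, 0.595, 0.34], [0.539, 0.804, -0.251], [-0.423, 0.001, -0.906]]
force: [0.6, -0.2, -0.2]
grip_width: 0.501
grip_force: 0.0
```

>>> {"op": "servo_tool", "data": {
  "moves": "0 0 -0.02 0 0 0; 0 0 -0.05 0 0 0; 0 0 -0.09 0 0 0; 0 0 -0.13 0 0 0; 0 0 -0.13 0 0 0"
}}

```text
time_s: 54.3
eef_pos: [490.2, 150.5, 316.8]
orientation: [[-0.726, 0.594, 0.347], [0.54, 0.804, -0.249], [-0.427, 0.007, -0.904]]
force: [0.9, 0.8, -0.4]
grip_width: 0.495
grip_force: 0.0
```

>>> {"op": "servo_tool", "data": {
  "moves": "-0.03 0 0 0 0 0; -0.03 0 0 0 0 0; -0.03 0 0 0 0 0; -0.03 0 0 0 0 0"
}}

```text
time_s: 54.7
eef_pos: [510.2, 132.6, 323.4]
orientation: [[-0.729, 0.595, 0.339], [0.539, 0.804, -0.252], [-0.422, -0.001, -0.907]]
force: [-0.4, 0.8, 0.6]
grip_width: 0.498
grip_force: 0.0
```

```bash
python3 f.py; cat > l.py <<'E'
from h import *
from station import manip
import sys
s=manip.sense();O,T=tubeT();c=manip.camera('wrist');m=masks(c['pixels']);P=pts(c,s)
for n in('yellow','red'):
    N,l,st,ce=cv2.connectedComponentsWithStats(m[n][:330]);i=1+st[1:,4].argmax();k=np.zeros((400,640),bool);k[:330]=l==i
    q=(P[k]-O)@T;print(n,ce[i].round(1),st[i],'tube coords pct5/50/95',np.percentile(q,[5,50,95],axis=0).round(1).tolist())
    if n=='yellow': e=q[q[:,0]<np.percentile(q[:,0],12)];print('bar',np.median(e,axis=0).round(1),e[:,1].min(),e[:,1].max())
cv2.imwrite(sys.argv[1],cv2.resize(c['pixels'][60:360,180:460],None,fx=2,fy=2)[:,:,::-1])
E
python3 l.py pics/r1.png
```

```text
54.7 [-15.43   0.92 184.82] F [ 0.5 -0.4  0.9] [ 0.01 -0.43  0.01] 0.49759517835636063
yellow [323.6 196.6] [292 157  56  64 594] tube coords pct5/50/95 [[-41.0, -22.7, 31.6], [-27.0, -11.1, 36.6], [9.4, 21.1, 39.6]]
bar [-40.9 -15.3  38.1] -44.72330019131498 18.788105991163146
red [320.3 155. ] [312 141  18  29 494] tube coords pct5/50/95 [[8.3, -6.1, 56.1], [17.7, -0.4, 64.3], [25.9, 4.7, 65.6]]
```

View pics/r1.png

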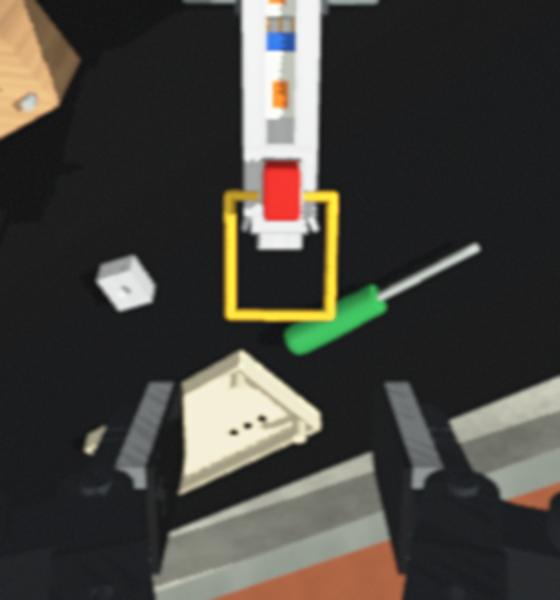

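The picture shows the pin home in the hole: red grip at (281,192), its top measured at 65 mm against the 64.5 expected. The loop stands open beyond the mouth, its bar at (280,316), measured at tube x≈-41, z≈38. Now I shut the fingers and push the bar down.

```bash
cat > b.py <<'E'
from h import *
from station import manip
O,T=tubeT();yaw=float(np.load('tube.npz')['yaw']);a=np.radians(yaw);h=np.array([np.cos(a),np.sin(a),0]);Z=np.array([0,0,1.])
W=lambda H,y,v:O+H*h+y*T[:,1]+v*Z
s=manip.sense();d=np.array(s['eef_pos'])-O;print(s['time_s'],'h,y,v',(d@h).round(1),(d@T[:,1]).round(1),d[2].round(1),'F',np.round(s['force'],1))
E
python3 - <<'E'
from b import *
D=down(yaw)
plan([(W(-33,.5,110),D,'above'),(W(-33,.5,75),D,'near')],s)
E
```

```text
54.75 h,y,v 64.2 0.8 174.1 F [-0.3 -1.2  1.3]
above 2.9rows -0.061 0.0001 0.0992 0.0 0.139 0.001
near 0.7rows -0.0 0.0 0.035 0.0 -0.0 -0.0
```

>>> {"op": "servo_tool", "data": {
  "moves": "-0.061 0 0.0992 0 0.139 0; -0.061 0 0.0992 0 0.139 0; -0.061 0 0.0992 0 0.139 0; -0.061 0 0.0992 0 0.139 0; -0.061 0 0.0992 0 0.139 0",
  "jaw": 1,
  "grip_force": 20
}}

```text
time_s: 55.25
eef_pos: [589.1, 74.2, 258.4]
orientation: [[-0.803, 0.596, -0.002], [0.596, 0.803, -0.0], [0.002, -0.001, -1.0]]
force: [-0.2, -0.0, 0.1]
grip_width: -0.006
grip_force: 0.0
```

>>> {"op": "servo_tool", "data": {
  "moves": "0 0 0.02 0 0 0; 0 0 0.03 0 0 0; 0 0 0.03 0 0 0; 0 0 0.03 0 0 0; 0 0 0.03 0 0 0"
}}

```text
time_s: 55.75
eef_pos: [589.3, 75.4, 231.7]
orientation: [[-0.804, 0.594, 0.003], [0.594, 0.804, 0.0], [-0.002, 0.002, -1.0]]
force: [0.3, 0.3, -0.3]
grip_width: 0.003
grip_force: 0.0
```

```bash
python3 - <<'E'
from b import *
D=down(yaw);print(s['grip_width'])
plan([(W(-33,.5,50),D,'1'),(W(-34,.5,30),D,'2'),(W(-34,.5,13),D,'3')],s)
E
```

```text
55.75 h,y,v -33.5 -0.4 82.4 F [ 0.3  0.3 -0.3]
0.0034765922668046254
1 0.6rows 0.0005 -0.0009 0.0324 0.001 0.001 0.001
2 0.4rows -0.001 -0.0 0.02 -0.0 -0.0 0.0
3 0.3rows 0.0 0.0 0.017 -0.0 -0.0 0.0
```

>>> {"op": "servo_tool", "data": {
  "moves": "0.0005 -0.0009 0.008 0 0 0; 0.0005 -0.0009 0.016 0 0 0; 0.0005 -0.0009 0.022 0 0 0; 0.0005 -0.0009 0.028 0 0 0; 0.0005 -0.0009 0.0324 0 0 0"
}}

```text
time_s: 56.25
eef_pos: [588.0, 74.5, 197.1]
orientation: [[-0.804, 0.595, -0.0], [0.595, 0.804, 0.0], [0.0, 0.0, -1.0]]
force: [0.1, 0.1, 0.7]
grip_width: 0.003
grip_force: 0.0
```

>>> {"op": "servo_tool", "data": {
  "moves": "0 0 0.005 0 0 0; 0 0 0.01 0 0 0; -0.001 0 0.015 0 0 0; -0.001 0 0.02 0 0 0; -0.001 0 0.02 0 0 0"
}}

```text
time_s: 56.75
eef_pos: [588.6, 73.9, 177.2]
orientation: [[-0.804, 0.595, -0.0], [0.595, 0.804, 0.0], [0.001, 0.0, -1.0]]
force: [-0.2, -1.0, 0.4]
grip_width: 0.002
grip_force: 0.0
```

```bash
python3 b.py
```

```text
56.75 h,y,v -33.9 1.2 27.9 F [-0.2 -1.   0.4]
```

>>> {"op": "servo_tool", "data": {
  "moves": "0 0 0.005 0 0 0; 0 0 0.01 0 0 0; 0 0 0.015 0 0 0; 0 0 0.017 0 0 0; 0 0 0.017 0 0 0"
}}

```text
time_s: 57.25
eef_pos: [588.4, 74.0, 160.4]
orientation: [[-0.804, 0.595, -0.001], [0.595, 0.804, 0.001], [0.001, 0.0, -1.0]]
force: [0.5, 0.1, 0.2]
grip_width: -0.002
grip_force: 0.0
```

>>> {"op": "servo_tool", "data": {
  "moves": "-0.004 0 0 0 0 0; -0.008 0 -0.02 0 0 0; -0.01 0 -0.06 0 0 0; -0.01 0 -0.11 0 0 0; -0.01 0 -0.15 0 0 0"
}}

```text
time_s: 57.75
eef_pos: [597.2, 67.8, 313.8]
orientation: [[-0.804, 0.595, 0.002], [0.595, 0.804, 0.0], [-0.002, 0.002, -1.0]]
force: [1.1, -0.3, 0.9]
grip_width: 0.0
grip_force: 0.0
```

>>> {"op": "servo_tool", "data": {
  "moves": "0 0 0 0 0 0; 0 0 0 0 0 0; 0 0 0 0 0 0",
  "jaw": 0
}}

```text
time_s: 58.05
eef_pos: [596.5, 67.8, 309.9]
orientation: [[-0.804, 0.595, -0.001], [0.595, 0.804, 0.0], [0.001, -0.0, -1.0]]
force: [-0.2, 1.1, -0.9]
grip_width: 0.509
grip_force: 0.0
```

```bash
python3 b.py; python3 l.py pics/r2.png
```

```text
58.05 h,y,v -43.8 1.3 160.6 F [-0.2  1.1 -0.9]
yellow [323.5 147.9] [290 105  64  68 762] tube coords pct5/50/95 [[-40.9, -22.9, 32.0], [-26.3, -6.8, 37.0], [9.6, 21.0, 39.6]]
bar [-40.9   0.8  39.1] -22.210951166693047 20.9692031904039
red [321.7  84.6] [312  64  20  42 768] tube coords pct5/50/95 [[5.7, -6.1, 46.6], [10.5, -0.9, 64.0], [23.1, 4.9, 65.3]]
```

View pics/r2.png

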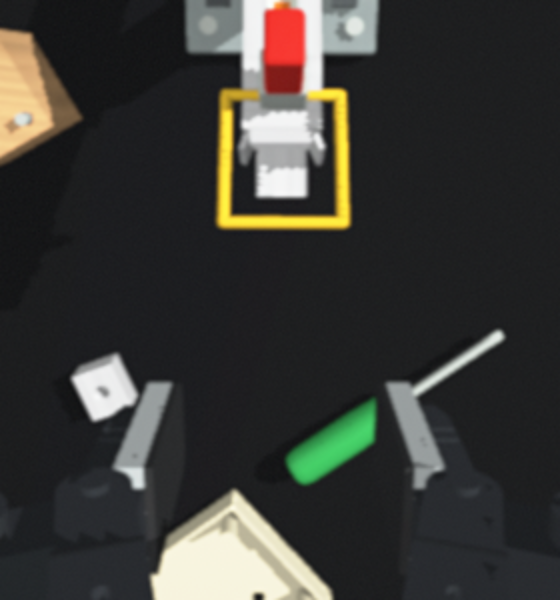

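The loop is still open, with its bar at (283,221). The bar sits about 21 mm uphill, and the finger passed just beyond it. I'll repeat with the finger centred on the bar, following its arc.

```bash
python3 - <<'E'
from b import *
D=down(yaw)
plan([(W(-23,.5,85),D,'near')],s)
R=np.array(s['orientation'])
E
```

```text
58.1 h,y,v -43.6 1.4 160.2 F [0.2 0.5 0.1]
near 1.6rows 0.0205 0.001 0.0753 -0.0 -0.001 0.001
```

>>> {"op": "servo_tool", "data": {
  "moves": "0.0205 0.001 0.03 0 -0.001 0.001; 0.0205 0.001 0.0753 0 -0.001 0.001; 0.0205 0.001 0.0753 0 -0.001 0.001; 0.0205 0.001 0.0753 0 -0.001 0.001; 0.0205 0.001 0.0753 0 -0.001 0.001",
  "jaw": 1
}}

```text
time_s: 58.6
eef_pos: [582.4, 80.8, 237.5]
orientation: [[-0.802, 0.598, 0.006], [0.598, 0.802, -0.001], [-0.005, 0.002, -1.0]]
force: [-0.1, 1.0, 0.5]
grip_width: 0.001
grip_force: 0.0
```

>>> {"op": "servo_tool", "data": {
  "moves": "0 0 0.013 0 0 0; -0.002 0 0.021 0 0 0; -0.005 0 0.028 0 0 0; -0.006 0 0.033 0 0 0; -0.007 0 0.038 0 0 0"
}}

```text
time_s: 59.1
eef_pos: [587.4, 76.5, 197.9]
orientation: [[-0.802, 0.598, 0.004], [0.598, 0.802, -0.001], [-0.004, 0.001, -1.0]]
force: [-0.2, -0.4, 1.0]
grip_width: 0.002
grip_force: 0.8
```

```bash
python3 b.py; python3 l.py pics/x.png
```

```text
59.1 h,y,v -31.3 -0.2 48.5 F [-0.2 -0.4  1. ]
yellow [361.2 201.9] [ 336  142   35  118 1234] tube coords pct5/50/95 [[-39.5, -49.7, -144.8], [-13.8, -20.9, 24.9], [10.6, -10.9, 32.6]]
bar [-39.1 -15.8  19. ] -51.85894720012947 -8.54618061790394
red [318.7 110.5] [ 300   75   38   72 2557] tube coords pct5/50/95 [[5.8, -6.4, 47.6], [12.1, -0.8, 64.1], [23.4, 5.0, 65.3]]
```

The bar is moving down, from z 38 to about 20. I continue along the arc.

>>> {"op": "servo_tool", "data": {
  "moves": "0 -0.0005 0.005 0 0 0; 0 -0.0005 0.01 0 0 0; 0 -0.0005 0.015 0 0 0; -0.0005 -0.0005 0.02 0 0 0; -0.001 -0.0005 0.025 0 0 0"
}}

```text
time_s: 59.65
eef_pos: [587.1, 75.8, 172.1]
orientation: [[-0.802, 0.597, 0.003], [0.597, 0.802, -0.001], [-0.003, 0.0, -1.0]]
force: [-0.4, 0.2, 0.4]
grip_width: -0.002
grip_force: 0.0
```

>>> {"op": "servo_tool", "data": {
  "moves": "0 0 0.004 0 0 0; 0 0 0.008 0 0 0; 0 0 0.01 0 0 0; 0 0 0.01 0 0 0; 0 0 0.01 0 0 0"
}}

```text
time_s: 60.15
eef_pos: [587.6, 75.6, 162.9]
orientation: [[-0.802, 0.598, 0.003], [0.598, 0.802, -0.001], [-0.004, 0.001, -1.0]]
force: [0.5, -0.9, 1.1]
grip_width: 0.001
grip_force: 0.0
```

```bash
python3 b.py; python3 l.py pics/x.png
```

```text
60.15 h,y,v -31.9 0.5 13.5 F [ 0.5 -0.9  1.1]
yellow [367.9 158.2] [348 154  40  10 343] tube coords pct5/50/95 [[8.2, -22.4, 31.1], [9.5, -16.9, 32.2], [11.1, -11.0, 33.2]]
bar [  8.2 -17.7  32.2] -21.95315158834746 -10.075501565116312
red [321.  112.9] [ 295   66   53   97 4794] tube coords pct5/50/95 [[5.9, -6.5, 48.8], [12.7, -0.7, 64.2], [23.5, 5.0, 65.3]]
```

>>> {"op": "servo_tool", "data": {
  "moves": "-0.008 0 0 0 0 0; -0.02 0 -0.02 0 0 0; -0.03 0 -0.06 0 0 0; -0.04 0 -0.11 0 0 0; -0.05 0 -0.15 0 0 0"
}}

```text
time_s: 60.7
eef_pos: [627.7, 45.4, 315.7]
orientation: [[-0.802, 0.598, 0.005], [0.598, 0.802, -0.002], [-0.005, 0.002, -1.0]]
force: [1.0, 0.4, 0.4]
grip_width: 0.004
grip_force: 0.0
```

>>> {"op": "servo_tool", "data": {
  "moves": "0 0 0 0 0 0; 0 0 0 0 0 0; 0 0 0 0 0 0; 0 0 0 0 0 0; 0 0 0 0 0 0"
}}

```text
time_s: 61.2
eef_pos: [626.5, 46.1, 311.8]
orientation: [[-0.802, 0.597, 0.001], [0.597, 0.802, -0.001], [-0.002, -0.0, -1.0]]
force: [-0.4, -0.2, -0.1]
grip_width: -0.004
grip_force: 0.0
```

```bash
python3 b.py; python3 l.py pics/r3.png
```

```text
61.2 h,y,v -80.8 0.8 162.5 F [-0.4 -0.2 -0.1]
yellow [342.8  52.5] [334  51  19   4  72] tube coords pct5/50/95 [[7.8, -22.3, 30.5], [9.0, -16.7, 32.1], [10.3, -10.7, 33.0]]
bar [  7.8 -15.3  32.2] -20.95181031320618 0.022821720010567263
red [320.3  24.1] [311   0  20  50 964] tube coords pct5/50/95 [[5.5, -6.0, 44.5], [8.3, -0.4, 63.6], [23.1, 4.9, 65.1]]
```

View pics/r3.png

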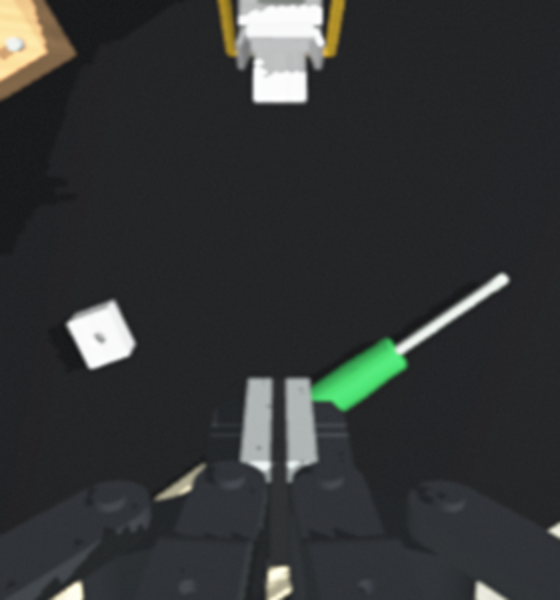

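The loop's wires now run down both sides of the tube at (228,25) and (336,25), and no bar is left above. One numeric check of the shut angle, then I hand in.

```bash
python3 - <<'E'
from h import *
from station import manip
s=manip.sense();O,T=tubeT();c=manip.camera('wrist');P=pts(c,s)
h=cv2.cvtColor(c['pixels'],cv2.COLOR_RGB2HSV);k=cv2.inRange(h,(18,130,50),(34,255,255))>0;k[110:]=0;k[:,:280]=0;k[:,360:]=0
q=(P[k]-O)@T;q=q[(abs(q[:,1])<26)&(q[:,2]>-60)]
for z in range(-25,36,6):
    e=q[abs(q[:,2]-z)<3]
    if len(e): print(z,len(e),np.median(e[:,0]).round(1),e[:,1].min().round(1),e[:,1].max().round(1))
t=manip.camera('top');print([(a.round(0),n) for a,n in blobs(masks(t['pixels'])['blue'],3) if 160<a[0]<420 and a[1]<300])
E
```

```text
-19 23 8.2 -22.7 22.5
-13 28 8.2 -22.4 22.9
-7 37 8.4 -22.8 22.5
-1 34 8.3 -22.8 22.7
5 42 8.4 -22.5 22.8
11 36 8.0 -22.8 22.5
17 49 8.3 -23.1 22.8
23 43 8.3 -22.8 22.4
29 129 8.5 -23.0 22.6
35 88 9.2 -22.4 21.4
[(array([213., 222.]), np.int32(7)), (array([206., 234.]), np.int32(7)), (array([200., 246.]), np.int32(8)), (array([193., 257.]), np.int32(5)), (array([187., 268.]), np.int32(5)), (array([181., 278.]), np.int32(7))]
```

The loop is fully shut: its wires lie parallel to the shank at x≈8, from z 30 down to about -20. All six relays are in the tube.

```bash
python3 -c "
from station import manip
print(manip.sign_off())"
```

```text
the job is handed in; nothing more can be done
None
```

The job is done and handed in: all six relays are in the tube, blades downhill and clear of the pin hole, the hitch pin is fully home, and its loop is snapped shut around the tube.

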